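Jack up the strip reader's stone with the pry bar and shoe its bare foot

ROBOT

A 6-joint arm with a two-finger parallel gripper is mounted at the origin on a cart in front of the work surface, level with it; the furniture and walls round the work are solid. World frame = base frame: x ahead of the robot, y to its left, z up, the work surface at z = 0. Lengths are in m, angles in rad, forces in N, time in s.
With the tool pointing down it reaches from about 0.3 to 0.875 m from the base axis. Payload 6.4 kg.
Tool frame: the origin (TCP) lies midway between the tips of the shut fingers; the grasp point (between the pads) lies 19 mm behind it (ctrl.pinch_z is the distance from the TCP to the grasp point, in m); z points along the fingers, y is the line along which they close (so a half turn about z gives the same grasp; the last joint's range is limited). The gripper opens to 85 mm and grips with 20 to 120 N. Pads are 22 mm wide; open, the fingers measure 114 mm over their backs; the gripper's body (76 mm by 85 mm) begins 54 mm behind the grasp point. The pads swing forward as they close: fully open they stand 13 mm farther back than shut.
Start: joints at [0.898, 0.181, 1.607, -0, 1.354, -0.206], TCP at [0.259, 0.514, 0.231] pointing down, gripper open.
Joint ranges: [-2.99, 2.99], [-0.89, 2.07], [0.3, 2.58], [-1.14, 4.28], [0, 2.63], [-3.12, 3.12]. Speed limits (rad/s): [2.57, 2.57, 3.01, 3.14, 3.14, 3.14].

INTERFACE

Orientations are given as a unit quaternion [w, x, y, z].
In Python, from bench import ctrl gives the robot as it stands.
- The arm moves only by the tool apply_moves, never from a script. Its argument "moves" is a list of rows, each an object with "jaw": the opening, from 0 (shut) to 1 (fully open); "offset": the shift along the tool's x, y, z in mm, a list of three; "rot": the turn, a rotation vector about the tool's x, y, z in degrees, a list of three. In form: [{"jaw": jaw, "offset": [dx, dy, dz], "rot": [ax, ay, az]}, ...]. A call has exactly 5 rows; each row shifts and turns the commanded pose from where the row before left it, along the tool's axes as they then stand; what a row does not reach is not made up. A row lasts 1/8 s, in which the tool goes at most 62.5 mm and 10.7 degrees, less where a joint would pass 70% of its speed; a pose out of reach is approached as far as the arm can. A call is refused whole if a number of a shift passes 62.5 or a number of a turn 10.7, either way. A call with a gripper value outside its range is refused whole. The fingers move at their own pace and stop on an object; the grip force is fixed at half the most. Time passes only in rows, so rows that do not move let the fingers close, or fill a call up. It gives the time, the measured TCP pose, the force, the opening and the grip force at its end, in the units of the state.
- ctrl.get_obs(): the state, without advancing time (a new reading comes with each control period).
- ctrl.camera(name): name is "scene" or "top"; returns (picture, depth): 480x640x3 uint8, red, green, blue; 480x640 float32, m along the optical axis (not along the pixel's ray), 0 where there is no reading.
- ctrl.camera_params(name): a dict with "K" (3x3 intrinsics, pixels), "cam_to_world" (4x4, takes a point from camera to world coordinates). Camera axes: x right, y down, z forward; pixel columns grow to the right and rows downward; lengths in m; the calibration is good to about 2 mm. A picture is of the moment at which its call begins. camera_params takes no time and is no camera call.
- ctrl.hand_in(): hands the job in; it is judged then, once.
Trained networks look in the newest picture that a camera, given by its name, has taken for a name from the list of things; names that differ only in an ending like _2 or _b are one class to them, and where a whole thing is asked for, a point or a joint stands for the part that bears it (a point fixed in the world has none). Each returns a list of dicts, best first, with "score" (0 to 1); they miss things now and then, are a little off and sometimes report something else, mostly with a low value. They report only what shows in the picture. A call takes as long as a camera call.
- ctrl.outline_of(camera, target): "region" (480x640 bool, what is visible of it) and "position" ([column, row] in pixels, amid what is visible of it).
The state is a dict: "time_s": time; "q": joint angles; "dq": joint speeds; "joint_efforts": joint torques, N m; "eef_pos": TCP position; "eef_rot": TCP orientation; "wrist_force": force on the tool from outside, world axes, zero at the start; "torque": the same for the moment, N m; "opening": opening from 0.0 (shut) to 1.0 (fully open); "grasp_force": force on a finger pad.
Only numpy, scipy, OpenCV 4.12 (cv2) and the standard library are available. Lean on these libraries where they do the work, as an engineer would, in place of code of your own. Each camera call takes 0.05 s, during which the arm holds its last target. There are 200 camera calls.

TASK

The strip reader's granite stone leans left because its left foot has lost its pad: push the red-handled pry bar from the blue stand in over the stand's pin under the stone's edge, press the handle gently down to the rubber rest and swing it under the hook, so that the bar alone holds the foot up. Slide the orange shoe under the raised foot until its stop wall just meets the foot, without ramming, and let go of it. Then unhook the bar, let the stone down gently onto the shoe, draw the bar out and leave it lying on its stand, without shifting the stone's other feet or the things around.

Things in the scene. Friction and masses are not known exactly. Their poses are not given: they have to be found in the camera images.
- stone: dark grey granite slab 250 (x) x 224 (y) x 25 mm with the black strip reader (231x138x353 mm) bolted on; about 6.4 kg. Origin in mid plan at sole level: standing level, origin z = 0, slab underside z = 50, top z = 75 mm. +y is its left, sunk side (leans 0.044 rad). Rubber soles at (+-95, -90), radius 16 mm; bare steel left foot, radius 15 mm, nominally at (55, 88), 8 mm too short
- foot (a point): nominal centre of the bare left foot's underside, at (55, 88, 8) mm of the stone; z about 0 at the start, 8 mm when level, 11 to 15 mm when the bar is hooked. The foot (vertical steel cylinder, radius 15 mm) is clamped in a slot along the stone's y, up to 8 mm off this point either way; that is not measured and must be felt
- left_edge (a point): point on the slab's lower left edge, at (-50, 112, 50) mm of the stone, about where the blade goes under; z about 42 mm at the start. Lifting here takes about 30 N, about 10 N at the bar's grip
- right_feet (a point): point midway between the soles of the two right feet, about which the stone tips; must stay put
- lever_stand: blue steel lever stand screwed to the bench left of the stone, base plate 110 (x) x 162 (y) x 8 mm. Origin on the bench straight under the fulcrum pin; -y points to the stone, whose left edge is about 35 mm from the pin axis. The bar starts parked in two forks at x = -52, y = 4 and 125 mm (floor z = 24, pins to z = 33 mm). 90 mm behind the pin (+y) is the clamp head with rest and hook
- pin (a point): top of the fulcrum pin: steel, radius 6 mm, along the stand's x, its axis at z = 38 mm, top z = 44 mm; the cheeks beside it are 30 mm apart and rise to z = 54 mm
- rest (a point): nominal top of the clamp head's black rubber rest, x = -29 to +21, y = 90, z = 34.5 mm of the stand. Rest and hook are one head, clamped together up to 3 mm higher or lower than nominal; that is not measured and must be felt. The rest ends the downstroke: pressed on it the bar's top is about 2.5 mm below the hook. Lean on it with no more than about 10 N at the grip beyond the load
- hook (a point): nominal underside of the hold-down hook, at (10, 90, 45) mm of the stand. 10 mm round rod: post at x = +23 mm, arm from there to x = +1 mm, open to -x. There the 14 mm wide bar moves freely up and down with its middle at x = -11 mm (turned +0.12 rad about z of the stand) and is under the hook at x = +9 mm (turned -0.10 rad)
- pry_bar: loose steel pry bar, 261 mm, 0.26 kg, along its own y, handle to +y. Shank 14 mm wide, 8 mm thick (z = 0 to 8), y = -45 to 106 mm; blade 18 mm wide, 5 mm thick. Origin: point of the underside that belongs on the pin; a heel rib (y = 6 to 11 mm, 5.5 mm high) then stops at the pin. Starts level in the stand's forks, drawn back 34 to 40 mm, tip 5 to 12 mm short of the stone
- bar_grip (a point): centre of the red grip, 18 x 18 mm, 92 mm long, at (0, 150, 4) mm of the bar. The handle is raised to about 0.42 rad to pass the blade under the sunken edge; it slopes 0.06 to 0.14 rad down when pressed on the rest, and about 0.03 rad less when hooked
- bar_tip (a point): middle of the blade's upper front edge, at (0, -64, 8) mm of the bar
- shim: loose orange plastic foot shoe (the shim), 90 g. Origin on its underside in mid seat; open nose to -y, grip to +y. Seat plate 44 mm wide, 8 mm thick, y = -23 to 27 mm, side rails 37 mm apart, top z = 13 mm; stop wall face at y = 15.5 mm, so the 30 mm foot is home over the origin; behind it a tongue 18 mm wide, 8 mm thick, and the grip block
- stop_wall: the shoe's upright stop wall, 44 x 12 x 18 mm, z = 8 to 26 mm of the shoe, origin in the middle of its underside; it shall meet the foot with a light push only, under about 10 N
- shim_grip (a point): centre of the shoe's grip block, 22 (x) x 26 (y) x 34 mm, at (0, 85, 17) mm of the shoe
- receipt_printer: small black printer with blue cheeks, 110x76x66 mm, right of the stone; a bystander
- timer: white bench timer with three keys, 62x62x15 mm; a bystander
- tip_box: clear pipette tip box, 72x122x64 mm, left of the work; a bystander
- buffer_bottle: small white dropper bottle with a green band, 29x29x71 mm; a bystander
- marker: white marker pen with a black cap, 17x135x16 mm; a bystander

How it is judged:
On the way, in this order (a step that is already met when the one before it is completed fails the run):
1. the bar, with the robot's hand off it, holds the left foot up at least 10 mm (height (world z) of foot above 0.01 m and contact force between pry_bar and stone above 5 N and contact force between the fingers and pry_bar below 0.5 N), for 0.3 s.
2. the shoe's stop wall touches the foot, which the bar still holds up (height (world z) of foot above 0.009 m and contact force between pry_bar and stone above 5 N and contact force between stop_wall and stone above 1 N), for 0.05 s.
3. the shoe lies flat under the raised foot and is let go (y of foot in the frame of shim between -0.011 and 0.011 m and x of foot in the frame of shim between -0.005 and 0.005 m and angle between shim's own z axis and vertical below 0.02 rad and height (world z) of foot above 0.009 m and contact force between pry_bar and stone above 5 N and height (world z) of shim below 0.004 m and contact force between the fingers and shim below 0.5 N), for 0.2 s.
At the end, for the whole second after the job is handed in: the stone stands level within 0.012 rad with its left foot resting on the shoe, which is flat under it (seat within 11 mm of the foot's nominal place along, 5 mm across); the bar is out from under the stone and lies on its stand; all is at rest (angle between stone's own z axis and vertical below 0.012 rad and contact force between shim and stone above 8 N and y of foot in the frame of shim between -0.011 and 0.011 m and x of foot in the frame of shim between -0.005 and 0.005 m and angle between shim's own z axis and vertical below 0.02 rad and contact force between pry_bar and stone below 0.2 N and y of bar_tip in the frame of stone above 0.114 m and contact force between pry_bar and lever_stand above 0.5 N and linear speed of each of stone, pry_bar below 0.01 m/s); the robot touches nothing.
It fails at once if the shoe's stop wall is pushed against the foot with more than 12 N (contact force between stop_wall and stone above 12 N).
It fails at once if the bar is pressed on the rest with more than 25 N (contact force between clamp_head_c0 and pry_bar above 25 N).
It fails at once if the stone is dropped (faster than 0.06 m/s) (linear speed of stone above 0.06 m/s).
It fails at once if the stone's right feet are shifted by more than 5 mm (distance of right_feet from where it was at the start of the episode above 0.005 m).
It fails at once if a bystander is shifted by more than 15 mm (distance of any of receipt_printer, timer, tip_box, buffer_bottle, marker from where it was at the start of the episode above 0.015 m).
It also fails if it takes over 72 s, if anything falls off the work surface, if the arm or the gripper's body presses on something with over 40 N, if the wrist force passes 120 N, or if a joint passes its speed limit or range.

## Working session

There is one attempt and no reset: what is moved stays moved. The work goes in short steps, Python scripts to look and compute and a tool call to move; the robot and the scene stay as the last step left them, time stands still between calls to the robot, and variables do not carry over. Pictures are saved under pics/ and viewed, at most 10 in all, crops included, and the job is handed in when it is done.

Besides the shell and the picture viewer there is one more tool, called as name(argument=value, ...) on one line, values as JSON. apply_moves: Moves the arm, as the interface text tells. Its arguments: {"type":"object","properties":{"moves":{"type":"array"}},"required":["moves"]}

```bash
ls; mkdir -p pics; cat > h.py <<'E'
import numpy as np, cv2
from bench import ctrl
from scipy.spatial.transform import Rotation as R
def cloud(cam,d):
    p=ctrl.camera_params(cam);K=p["K"];T=np.array(p["cam_to_world"])
    v,u=np.mgrid[:480,:640]
    P=np.stack([(u-K[0][2])/K[0][0]*d,(v-K[1][2])/K[1][1]*d,d],-1)
    return P@T[:3,:3].T+T[:3,3]
def proj(cam,X):
    p=ctrl.camera_params(cam);K=np.array(p["K"]);T=np.linalg.inv(np.array(p["cam_to_world"]))
    c=np.atleast_2d(X)@T[:3,:3].T+T[:3,3]; c=c@K.T; return c[:,:2]/c[:,2:]
def tool():
    o=ctrl.get_obs();w=o["eef_rot"];return np.array(o["eef_pos"]),R.from_quat([w[1],w[2],w[3],w[0]])
E
python3 - <<'E'
from h import *
for c in("scene","top"):
    im,d=ctrl.camera(c);cv2.imwrite(f"pics/{c}0.png",im[:,:,::-1]);P=cloud(c,d);np.savez(f"{c}0.npz",im=im,d=d,P=P)
    print(c,np.round(np.array(ctrl.camera_params(c)["cam_to_world"]),3).tolist(),ctrl.camera_params(c)["K"])
    for t in["stone","lever_stand","pry_bar","shim","bar_grip","shim_grip","tip_box","buffer_bottle","marker","timer"]:
        r=ctrl.outline_of(c,t)
        if r:
            g=r[0]["region"]&(d>0);q=P[g]
            print(t,round(r[0]["score"],2),np.round(r[0]["position"]),g.sum(),np.round(np.median(q,0),3),np.round(np.percentile(q,3,0),3),np.round(np.percentile(q,97,0),3))
            np.save(f"{c}_{t}.npy",r[0]["region"])
o=ctrl.get_obs();print(o)
E
```

```text
pics
scene [[0.698, -0.562, 0.444, -0.157], [-0.716, -0.534, 0.45, -0.861], [-0.016, -0.632, -0.775, 1.294], [0.0, 0.0, 0.0, 1.0]] [[554.05987011   0.         336.7736886 ]
 [  0.         554.05987011 240.09281554]
 [  0.           0.           1.        ]]
stone 0.63 [390. 253.] 12131 [ 0.515 -0.362  0.23 ] [ 0.426 -0.429  0.057] [ 0.656 -0.237  0.413]
lever_stand 0.96 [312. 261.] 1210 [ 0.472 -0.113  0.01 ] [ 0.417 -0.189  0.003] [ 0.52  -0.049  0.05 ]
pry_bar 0.56 [290. 258.] 523 [ 0.429 -0.066  0.031] [ 0.418 -0.191  0.   ] [0.45  0.044 0.04 ]
shim 0.72 [262. 200.] 416 [0.517 0.153 0.011] [ 0.497  0.113 -0.002] [0.54  0.231 0.034]
shim_grip 0.57 [261. 203.] 395 [0.517 0.152 0.011] [ 0.498  0.113 -0.001] [0.539 0.23  0.034]
tip_box 0.84 [191. 198.] 1146 [0.362 0.303 0.059] [0.336 0.259 0.001] [0.403 0.382 0.068]
buffer_bottle 0.24 [395. 252.] 11758 [ 0.514 -0.364  0.234] [ 0.426 -0.429  0.064] [ 0.65  -0.256  0.413]
marker 0.66 [312. 258.] 1248 [ 0.472 -0.115  0.01 ] [ 0.417 -0.189  0.003] [ 0.521 -0.049  0.051]
timer 0.89 [226. 235.] 373 [0.36  0.128 0.012] [0.331 0.1   0.002] [0
[... 1182 characters left out ...]
167 0.019]
{'time_s': 1.1, 'q': array([ 8.97717101e-01,  1.80817848e-01,  1.60700743e+00,  2.33528442e-07,
        1.35381613e+00, -2.06322167e-01]), 'dq': array([-0.00388384, -0.00086488,  0.00018675, -0.00018661,  0.00105311,
       -0.00018931]), 'joint_efforts': array([ 3.44568602e-03, -4.44824409e+01, -3.51697218e+01,  1.01308356e-04,
        4.98041500e-04,  6.05549053e-05]), 'eef_pos': array([0.25874387, 0.51349879, 0.23127482]), 'eef_rot': array([-1.04804551e-05,  2.31265801e-01,  9.72890605e-01, -2.20112970e-05]), 'wrist_force': array([-0.25737718, -0.91343772,  0.4558647 ]), 'torque': array([-0.00202651,  0.01822624,  0.02215955]), 'grasp_force': 0.0, 'opening': 0.9983902694653489}
```

```bash
python3 - <<'E'
from h import *
a=cv2.imread("pics/top0.png");cv2.imwrite("pics/topc.png",cv2.resize(a[150:350,100:480],None,fx=2.1,fy=2.1,interpolation=cv2.INTER_CUBIC))
a=cv2.imread("pics/scene0.png");cv2.imwrite("pics/scenec.png",cv2.resize(a[140:340,160:420],None,fx=3,fy=3,interpolation=cv2.INTER_CUBIC))
E
```

```text
(no output)
```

View pics/topc.png

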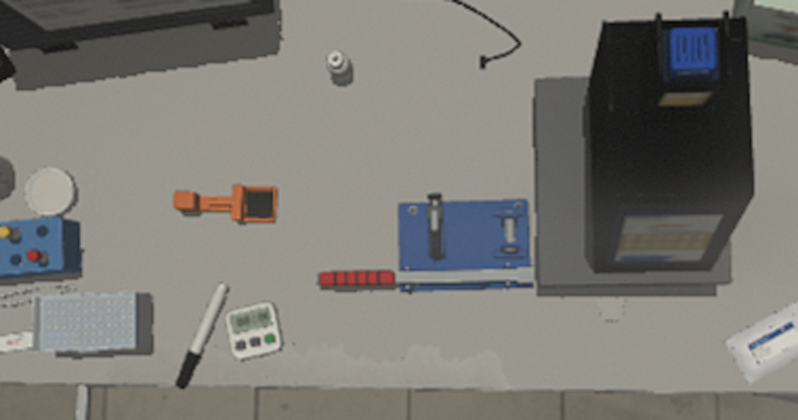

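View pics/scenec.png

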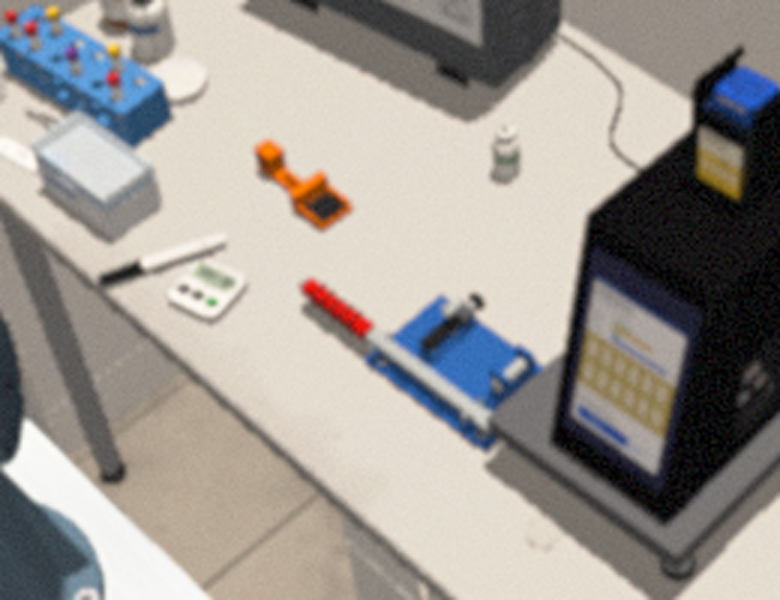

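```bash
cat > fit.py <<'E'
from h import *
def fitline(q):
    c=q[:,:2].mean(0);u,s,v=np.linalg.svd(q[:,:2]-c,full_matrices=False);d=v[0]*np.sign(v[0][1]);return c,d
for cam in("top","scene"):
    f=np.load(cam+"0.npz");P=f["P"];im=f["im"].astype(int);d=f["d"]
    ok=d>0
    floor=P[(ok)&(P[...,0]>.55)&(P[...,0]<.62)&(P[...,1]>0)&(P[...,1]<.1)]
    print(cam,"floor z",np.median(floor[:,2]))
    r,g,b=im[...,0],im[...,1],im[...,2]
    reg=lambda x0,x1,y0,y1:ok&(P[...,0]>x0)&(P[...,0]<x1)&(P[...,1]>y0)&(P[...,1]<y1)
    m=reg(.40,.47,-.25,.08)&(P[...,2]>.024)&(P[...,2]<.06)
    red=m&(r>120)&(g<80)&(b<80); q=P[red]
    print("grip n",red.sum(),"y",np.percentile(q[:,1],[1,99]).round(4),"mid",np.median(q,0).round(4))
    sh=m&~((r>g+40))&(P[...,1]<-.055)&(P[...,1]>-.17)&(abs(r-b)<30); q=P[sh]; c,dd=fitline(P[sh|red])
    print("bar yaw(from +y, ccw)",np.arctan2(-dd[0],dd[1]).round(4),"x at y=0",(c[0]-c[1]*dd[0]/dd[1]).round(4),"at -.15",(c[0]+(-.15-c[1])*dd[0]/dd[1]).round(4), "z shank",np.median(q[:,2]).round(4))
    bl=reg(.40,.56,-.23,.0)&(b>r+40)&(P[...,2]<.016)
    rc=cv2.minAreaRect(P[bl][:,:2].astype(np.float32)*1000);print("blue rect",rc)
    hi=reg(.455,.55,-.25,.0)&(P[...,2]>.025)
    for y0 in np.arange(-.23,0,.01):
        s=P[hi&(P[...,1]>y0)&(P[...,1]<y0+.01)]
        if len(s)>3:print("  hi y",y0.round(3),len(s),"x",s[:,0].min().round(3),s[:,0].max().round(3),"z",s[:,2].max().round(3))
    og=reg(.46,.6,.05,.27)&(r>b+50)&(r>g+30)
    q=P[og];c,dd=fitline(q);print("shim yaw",np.arctan2(-dd[0],dd[1]).round(4),"c",c.round(4),"rect",cv2.minAreaRect(q[:,:2].astype(np.float32)*1000),"x at .1,.2",[(c[0]+(y-c[1])*dd[0]/dd[1]).round(4) for y in(.1,.2)])
    gb=P[og&(P[...,2]>.028)];print("gripblock",len(gb),np.median(gb,0).round(4),gb.min(0).round(3),gb.max(0).round(3))
    w=P[og&(P[...,2]>.02)&(P[...,1]<.17)];print("wall",len(w),np.median(w,0).round(4),w.min(0).round(3),w.max(0).round(3))
    st=reg(.4,.72,-.45,-.15)&(P[...,2]>.058)&(P[...,2]<.082)
    q=P[st]
    # left edge
    e=[]
    for x0 in np.arange(.44,.66,.01):
        s=q[(q[:,0]>x0)&(q[:,0]<x0+.01)]
        if len(s)>5:e.append([x0+.005,np.percentile(s[:,1],98)])
    e=np.array(e);print("stone left edge fit y=a x+b",np.polyfit(e[:,0],e[:,1],1).round(4),"at .5",np.polyval(np.polyfit(e[:,0],e[:,1],1),.5).round(4),"x range",q[:,0].min().round(4),q[:,0].max().round(4),"rect",cv2.minAreaRect(q[:,:2].astype(np.float32)*1000))
E
python3 fit.py
```

```text
top floor z 0.0004853668779776221
grip n 163 y [-0.0359  0.0524] mid [0.4312 0.0068 0.0371]
bar yaw(from +y, ccw) 0.0454 x at y=0 0.4326 at -.15 0.4394 z shank 0.0326
blue rect ((474.503662109375, -120.56232452392578), (107.22455596923828, 158.12046813964844), 2.8357980251312256)
  hi y -0.23 152 x 0.456 0.549 z 0.075
  hi y -0.22 152 x 0.457 0.549 z 0.072
  hi y -0.21 70 x 0.456 0.55 z 0.07
  hi y -0.19 11 x 0.47 0.51 z 0.057
  hi y -0.18 76 x 0.468 0.514 z 0.058
  hi y -0.17 31 x 0.468 0.514 z 0.056
  hi y -0.1 31 x 0.46 0.534 z 0.039
  hi y -0.09 113 x 0.46 0.534 z 0.057
  hi y -0.08 30 x 0.471 0.534 z 0.048
shim yaw -0.007 c [0.5234 0.1752] rect ((524.26904296875, 174.678955078125), (118.45974731445312, 44.47301483154297), 89.14429473876953) x at .1,.2 [np.float64(0.5229), np.float64(0.5236)]
gripblock 101 [0.5239 0.2186 0.0331] [0.504 0.154 0.028] [0.543 0.234 0.04 ]
wall 81 [0.5234 0.1598 0.0254] [0.502 0.154 0.02 ] [0.544 0.169 0.031]
stone left edge fit y=a x+b [ 0.0285 -0.2219] at .5 -0.2076 x range 0.4246 0.6747 rect ((550.6666259765625, -316.584228515625), (250.36688232421
[... 418 characters left out ...]
10 x 0.466 0.503 z 0.051
  hi y -0.19 65 x 0.461 0.507 z 0.06
  hi y -0.18 43 x 0.463 0.505 z 0.058
  hi y -0.1 86 x 0.455 0.531 z 0.057
  hi y -0.09 58 x 0.457 0.53 z 0.056
shim yaw -0.0679 c [0.5216 0.1696] rect ((531.7138061523438, 184.8829803466797), (159.5164031982422, 58.8337516784668), 79.47232055664062) x at .1,.2 [np.float64(0.5168), np.float64(0.5236)]
gripblock 51 [0.5182 0.214  0.0322] [0.497 0.148 0.028] [0.534 0.232 0.038]
wall 55 [0.5191 0.1543 0.0243] [0.496 0.146 0.02 ] [0.541 0.167 0.032]
stone left edge fit y=a x+b [-1.1966  0.3351] at .5 -0.2632 x range 0.4157 0.674 rect ((544.1699829101562, -306.169189453125), (253.01963806152344, 258.02984619140625), 1.5750762224197388)
```

```bash
cat >> h.py <<'E'
def Rdown(yaw,pitch=0):  # yaw of bar/shoe frame (ccw), pitch = handle up
    base=R.from_matrix(np.array([[0,1,0],[1,0,0],[0,0,-1]]).T)
    return R.from_euler('z',yaw)*R.from_euler('x',pitch)*base
def rows(p0,R0,p1,R1,n,jaw):
    rv=(R0.inv()*R1).as_rotvec();Rp,pp=R0,p0
    for i in range(1,n+1):
        Rn=R0*R.from_rotvec(rv*i/n);pn=p0+(p1-p0)*i/n
        o=Rp.inv().apply(pn-pp)*1000;w=np.degrees((Rp.inv()*Rn).as_rotvec())
        print(i,jaw,"off",o.round(1).tolist(),"rot",w.round(2).tolist());Rp,pp=Rn,pn
E
python3 - <<'E'
from h import *
print(ctrl.pinch_z)
p,r=tool()
rows(p,r,np.array([.432,.008,.12]),Rdown(.047),15,1)
E
```

```text
0.0187
1 1 off [-25.5, -24.9, 7.4] rot [-0.0, 0.0, 4.04]
2 1 off [-27.2, -23.0, 7.4] rot [-0.0, 0.0, 4.04]
3 1 off [-28.7, -21.1, 7.4] rot [-0.0, 0.0, 4.04]
4 1 off [-30.1, -19.0, 7.4] rot [-0.0, 0.0, 4.04]
5 1 off [-31.4, -16.8, 7.4] rot [-0.0, 0.0, 4.04]
6 1 off [-32.5, -14.6, 7.4] rot [-0.0, 0.0, 4.04]
7 1 off [-33.5, -12.2, 7.4] rot [-0.0, 0.0, 4.04]
8 1 off [-34.2, -9.9, 7.4] rot [-0.0, 0.0, 4.04]
9 1 off [-34.8, -7.4, 7.4] rot [-0.0, 0.0, 4.04]
10 1 off [-35.3, -5.0, 7.4] rot [-0.0, 0.0, 4.04]
11 1 off [-35.5, -2.5, 7.4] rot [-0.0, 0.0, 4.04]
12 1 off [-35.6, 0.0, 7.4] rot [-0.0, 0.0, 4.04]
13 1 off [-35.5, 2.6, 7.4] rot [-0.0, 0.0, 4.04]
14 1 off [-35.3, 5.1, 7.4] rot [-0.0, 0.0, 4.04]
15 1 off [-34.8, 7.5, 7.4] rot [-0.0, 0.0, 4.04]
```

apply_moves(moves=[{"jaw":1,"offset":[-25.5,-25,7.4],"rot":[0,0,4]},{"jaw":1,"offset":[-27,-23,7.4],"rot":[0,0,4]},{"jaw":1,"offset":[-28.7,-21,7.4],"rot":[0,0,4]},{"jaw":1,"offset":[-30,-19,7.4],"rot":[0,0,4]},{"jaw":1,"offset":[-31.4,-17,7.4],"rot":[0,0,4]}])

```text
time_s: 1.72
eef_pos: [0.3167, 0.3442, 0.1942]
eef_rot: [0.0, 0.398, 0.918, 0.0]
wrist_force: [0.3, 0.1, 0.2]
opening: 1.001
grasp_force: 0.0
```

apply_moves(moves=[{"jaw":1,"offset":[-32.5,-14.6,7.4],"rot":[0,0,4]},{"jaw":1,"offset":[-33.5,-12.2,7.4],"rot":[0,0,4]},{"jaw":1,"offset":[-34.2,-9.9,7.4],"rot":[0,0,4]},{"jaw":1,"offset":[-34.8,-7.4,7.4],"rot":[0,0,4]},{"jaw":1,"offset":[-35.3,-5,7.4],"rot":[0,0,4]}])

```text
time_s: 2.35
eef_pos: [0.3753, 0.1758, 0.1573]
eef_rot: [0.0, 0.551, 0.834, 0.0]
wrist_force: [1.2, 0.2, 0.2]
opening: 1.001
grasp_force: 0.0
```

apply_moves(moves=[{"jaw":0.8,"offset":[-35.5,-2.5,7.4],"rot":[0,0,4]},{"jaw":0.8,"offset":[-35.6,0,7.4],"rot":[0,0,4]},{"jaw":0.8,"offset":[-35.5,2.6,7.4],"rot":[0,0,4]},{"jaw":0.8,"offset":[-35.3,5.1,7.4],"rot":[0,0,4]},{"jaw":0.8,"offset":[-34.8,7.5,7.4],"rot":[0,0,4]}])

```text
time_s: 2.98
eef_pos: [0.4344, 0.0077, 0.1203]
eef_rot: [0.0, 0.688, 0.726, 0.0]
wrist_force: [-0.1, 0.1, 0.5]
opening: 0.8
grasp_force: 0.0
```

```bash
python3 - <<'E'
from h import *
p,r=tool();print(p,ctrl.get_obs()["time_s"],ctrl.get_obs()["wrist_force"])
rows(p,r,np.array([.432,.009,.0095]),Rdown(.047),5,.8)
E
```

```text
[0.43439927 0.00769263 0.12032317] 2.975 [-0.13239992  0.06505777  0.47862602]
1 0.8 off [0.3, -0.5, 22.2] rot [0.01, 0.0, 0.08]
2 0.8 off [0.3, -0.5, 22.2] rot [0.01, 0.0, 0.08]
3 0.8 off [0.3, -0.5, 22.2] rot [0.01, 0.0, 0.08]
4 0.8 off [0.3, -0.5, 22.2] rot [0.01, 0.0, 0.08]
5 0.8 off [0.3, -0.5, 22.2] rot [0.01, 0.0, 0.08]
```

apply_moves(moves=[{"jaw":0.7,"offset":[0.3,-0.5,22],"rot":[0,0,0.1]},{"jaw":0.6,"offset":[0.3,-0.5,22],"rot":[0,0,0.1]},{"jaw":0.6,"offset":[0.3,-0.5,22],"rot":[0,0,0.1]},{"jaw":0.5,"offset":[0.3,-0.5,22],"rot":[0,0,0.1]},{"jaw":0.5,"offset":[0.3,-0.5,22],"rot":[0,0,0]}])

```text
time_s: 3.6
eef_pos: [0.4316, 0.0102, 0.0098]
eef_rot: [0.0, 0.689, 0.724, 0.0]
wrist_force: [0.8, 0.0, 0.3]
opening: 0.504
grasp_force: 0.0
```

apply_moves(moves=[{"jaw":0.35,"offset":[0,0,0],"rot":[0,0,0]},{"jaw":0.25,"offset":[0,0,0],"rot":[0,0,0]},{"jaw":0.1,"offset":[0,0,0],"rot":[0,0,0]},{"jaw":0,"offset":[0,0,0],"rot":[0,0,0]},{"jaw":0,"offset":[0,0,0],"rot":[0,0,0]}])

```text
time_s: 4.22
eef_pos: [0.4322, 0.0101, 0.011]
eef_rot: [0.001, 0.689, 0.725, 0.0]
wrist_force: [1.0, 0.6, 2.9]
opening: 0.2
grasp_force: 59.9
```

```bash
python3 - <<'E'
from h import *
o=ctrl.get_obs();print(o["eef_pos"],o["wrist_force"],o["torque"],o["opening"],o["grasp_force"])
im,d=ctrl.camera("top");cv2.imwrite("pics/t1.png",cv2.resize(im[200:330,240:400,::-1],None,fx=5,fy=4.5,interpolation=cv2.INTER_CUBIC))
E
```

```text
[0.43224406 0.01008212 0.01102138] [0.96633901 0.64950885 2.87056141] [-0.05862987 -0.08266307  0.08786428] 0.20031927326324472 59.9333381652832
```

View pics/t1.png

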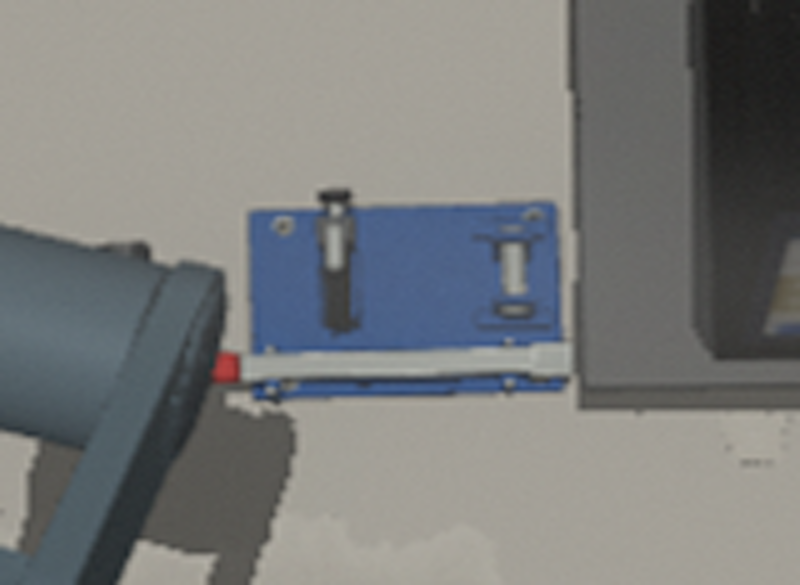

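```bash
cat >> h.py <<'E'
def ray(cam,u,v,z):
    p=ctrl.camera_params(cam);K=np.array(p["K"]);T=np.array(p["cam_to_world"])
    d=T[:3,:3]@np.linalg.solve(K,[u,v,1]);t=(z-T[2,3])/d[2];return T[:3,3]+t*d
E
python3 - <<'E'
from h import *
c=lambda a,b:(240+a/5-.4,200+b/4.5-.4)
print("pin",ray("top",*c(514,267),.044),"tip",ray("top",*c(571,358),.032),"grip start",ray("top",*c(241,367),.037))
for n,a,b in(("hookarm mid",335,242),("rest",340,290),("post",335,195)):print(n,ray("top",*c(a,b),.05))
print("plate corners",[ray("top",*c(a,b),.008).round(4) for a,b in((249,210),(555,203),(251,403),(561,391))])
print("slab top edge",[ray("top",*c(a,b),z).round(4) for a,b,z in((571,0,.07),(578,382,.068))])
p,r=tool();m=r.as_matrix();print("tool yaw",np.arctan2(m[1,1],m[0,1]),"tool z",m[:,2])
E
```

```text
pin [ 0.4907652 -0.1757484  0.044    ] tip [ 0.44076637 -0.20517559  0.032     ] grip start [ 0.43371802 -0.03831986  0.037     ]
hookarm mid [ 0.50337199 -0.08548979  0.05      ]
rest [ 0.47647644 -0.08841814  0.05      ]
post [ 0.52987843 -0.08507962  0.05      ]
plate corners [array([ 0.5261, -0.038 ,  0.008 ]), array([ 0.5317, -0.1977,  0.008 ]), array([ 0.4145, -0.0412,  0.008 ]), array([ 0.4231, -0.2012,  0.008 ])]
slab top edge [array([ 0.6378, -0.2028,  0.07  ]), array([ 0.4258, -0.207 ,  0.068 ])]
tool yaw 0.04994701800996345 tool z [ 1.91481743e-03 -4.59702208e-04 -9.99998061e-01]
```

```bash
cat > bar.py <<'E'
from h import *
PSI=.047; A=np.array([.492,-.1745,.038]); S=np.array([0,.1515,-.013])
def bar(yaw,pitch,back,clr,xo=0):
    Rb=R.from_euler('z',PSI+yaw)*R.from_euler('x',pitch)
    O=A+xo*np.array([np.cos(PSI),np.sin(PSI),0])+Rb.apply([0,back,.006+clr]); return O+Rb.apply(S),Rdown(PSI+yaw,pitch)
def path(wps,jaw=0,start=None):
    p,r=start or tool()
    for (q,n) in wps:
        rows(p,r,q[0],q[1],n,jaw);p,r=q;print('-- ',p.round(4))
E
python3 - <<'E'
from bar import *
p,r=tool()
path([((p+[0,0,.045],r),5),(bar(.12,.45,.060,.025),10),(bar(.12,.45,.060,.002),5),(bar(.12,.45,.015,.002),5)])
E
```

```text
1 0 off [-0.0, 0.0, -9.0] rot [0.0, 0.0, 0.0]
2 0 off [-0.0, 0.0, -9.0] rot [0.0, 0.0, 0.0]
3 0 off [-0.0, 0.0, -9.0] rot [0.0, 0.0, 0.0]
4 0 off [-0.0, 0.0, -9.0] rot [0.0, 0.0, 0.0]
5 0 off [-0.0, 0.0, -9.0] rot [0.0, 0.0, 0.0]
--  [0.4322 0.0101 0.056 ]
1 0 off [-0.6, 2.9, -9.0] rot [0.16, 2.58, -0.66]
2 0 off [-0.2, 2.9, -9.0] rot [0.16, 2.58, -0.66]
3 0 off [0.1, 2.9, -9.1] rot [0.16, 2.58, -0.66]
4 0 off [0.5, 2.9, -9.0] rot [0.16, 2.58, -0.66]
5 0 off [0.9, 2.8, -9.0] rot [0.16, 2.58, -0.66]
6 0 off [1.3, 2.8, -9.0] rot [0.16, 2.58, -0.66]
7 0 off [1.6, 2.8, -8.9] rot [0.16, 2.58, -0.66]
8 0 off [2.0, 2.8, -8.9] rot [0.16, 2.58, -0.66]
9 0 off [2.4, 2.8, -8.8] rot [0.16, 2.58, -0.66]
10 0 off [2.7, 2.8, -8.7] rot [0.16, 2.58, -0.66]
--  [0.4616 0.0056 0.1462]
1 0 off [-0.0, -0.0, 4.6] rot [0.0, 0.0, 0.0]
2 0 off [-0.0, 0.0, 4.6] rot [0.0, 0.0, 0.0]
3 0 off [-0.0, -0.0, 4.6] rot [0.0, 0.0, 0.0]
4 0 off [-0.0, 0.0, 4.6] rot [0.0, 0.0, 0.0]
5 0 off [-0.0, -0.0, 4.6] rot [0.0, 0.0, 0.0]
--  [0.46   0.0154 0.1255]
1 0 off [-9.0, -0.0, 0.0] rot [0.0, 0.0, 0.0]
2 0 off [-9.0, -0.0, -0.0] rot [0.0, 0.0, 0.0]
3 0 off [-9.0, -0.0, 0.0] rot [0.0, 0.0, 0.0]
4 0 off [-9.0, -0.0, -0.0] rot [0.0, 0.0, 0.0]
5 0 off [-9.0, -0.0, 0.0] rot [0.0, 0.0, 0.0]
--  [ 0.4667 -0.0245  0.1059]
```

apply_moves(moves=[{"jaw":0,"offset":[0,0,-9],"rot":[0,0,0]},{"jaw":0,"offset":[0,0,-9],"rot":[0,0,0]},{"jaw":0,"offset":[0,0,-9],"rot":[0,0,0]},{"jaw":0,"offset":[0,0,-9],"rot":[0,0,0]},{"jaw":0,"offset":[0,0,-9],"rot":[0,0,0]}])

```text
time_s: 4.9
eef_pos: [0.4313, 0.0103, 0.056]
eef_rot: [0.0, 0.689, 0.725, 0.0]
wrist_force: [0.1, 0.3, -2.5]
opening: 0.203
grasp_force: 59.2
```

apply_moves(moves=[{"jaw":0,"offset":[-0.6,2.9,-9],"rot":[0.16,2.58,-0.66]},{"jaw":0,"offset":[-0.2,2.9,-9],"rot":[0.16,2.58,-0.66]},{"jaw":0,"offset":[0.1,2.9,-9],"rot":[0.16,2.58,-0.66]},{"jaw":0,"offset":[0.5,2.9,-9],"rot":[0.16,2.58,-0.66]},{"jaw":0,"offset":[0.9,2.8,-9],"rot":[0.16,2.58,-0.66]}])

```text
time_s: 5.52
eef_pos: [0.4462, 0.0079, 0.1009]
eef_rot: [-0.087, 0.663, 0.74, 0.073]
wrist_force: [-0.4, 0.6, -3.3]
opening: 0.197
grasp_force: 59.3
```

apply_moves(moves=[{"jaw":0,"offset":[1.3,2.8,-9],"rot":[0.16,2.58,-0.66]},{"jaw":0,"offset":[1.6,2.8,-9],"rot":[0.16,2.58,-0.66]},{"jaw":0,"offset":[2,2.8,-9],"rot":[0.16,2.58,-0.66]},{"jaw":0,"offset":[2.4,2.8,-8.8],"rot":[0.16,2.58,-0.66]},{"jaw":0,"offset":[2.7,2.8,-8.7],"rot":[0.16,2.58,-0.66]}])

```text
time_s: 6.15
eef_pos: [0.4609, 0.0054, 0.1462]
eef_rot: [-0.171, 0.629, 0.744, 0.144]
wrist_force: [-0.1, -0.7, -3.7]
opening: 0.198
grasp_force: 59.3
```

```bash
python3 - <<'E'
from bar import *
o=ctrl.get_obs();print(o["eef_pos"],o["wrist_force"],o["torque"],o["opening"],o["grasp_force"])
im,d=ctrl.camera("top");im2,d2=ctrl.camera("scene")
a=cv2.resize(im[210:320,280:400,::-1],(400,367),interpolation=cv2.INTER_CUBIC);b=cv2.resize(im2[210:320,270:390,::-1],(400,367),interpolation=cv2.INTER_CUBIC)
cv2.imwrite("pics/t2.png",np.hstack([a,b]))
Rb=R.from_euler('z',PSI+.12)*R.from_euler('x',.45);p,r=tool();O=p-Rb.apply(S)
print("pred tip top px",proj("top",O+Rb.apply([0,-.064,.008])),"scene",proj("scene",O+Rb.apply([0,-.064,.008])))
E
```

```text
[0.46087529 0.00541859 0.14621395] [-0.09542193 -0.74721495 -3.66706256] [-0.20591038 -0.03605303  0.02050006] 0.19755851247610687 59.27381157875061
pred tip top px [[350.81824149 256.06111933]] scene [[336.44351496 258.29279346]]
```

View pics/t2.png

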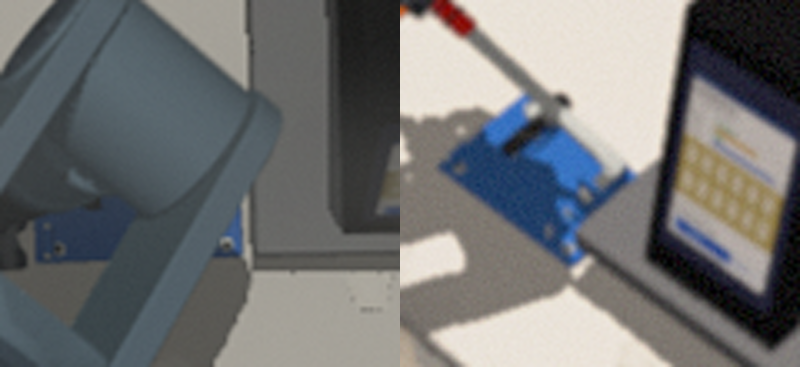

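apply_moves(moves=[{"jaw":0,"offset":[0,0,5],"rot":[0,0,0]},{"jaw":0,"offset":[0,0,5],"rot":[0,0,0]},{"jaw":0,"offset":[0,0,5],"rot":[0,0,0]},{"jaw":0,"offset":[0,0,3.5],"rot":[0,0,0]},{"jaw":0,"offset":[0,0,2],"rot":[0,0,0]}])

```text
time_s: 6.88
eef_pos: [0.4592, 0.0147, 0.1268]
eef_rot: [-0.171, 0.629, 0.744, 0.144]
wrist_force: [-0.2, -0.2, -2.5]
opening: 0.204
grasp_force: 59.3
```

apply_moves(moves=[{"jaw":0,"offset":[0,0,1],"rot":[0,0,0]},{"jaw":0,"offset":[0,0,1],"rot":[0,0,0]},{"jaw":0,"offset":[0,0,0.5],"rot":[0,0,0]},{"jaw":0,"offset":[0,0,0],"rot":[0,0,0]},{"jaw":0,"offset":[0,0,0],"rot":[0,0,0]}])

```text
time_s: 7.5
eef_pos: [0.4592, 0.0154, 0.1249]
eef_rot: [-0.171, 0.629, 0.744, 0.144]
wrist_force: [0.4, 0.1, -3.0]
opening: 0.2
grasp_force: 59.3
```

```bash
python3 - <<'E'
from bar import *
o=ctrl.get_obs();print(o["eef_pos"],o["wrist_force"],o["torque"])
im,d=ctrl.camera("scene");P=cloud("scene",d)
p,r=tool();Rb=R.from_euler('z',PSI+.12)*R.from_euler('x',.45);O=p-Rb.apply(S)
L=Rb.inv().apply((P-O).reshape(-1,3)).reshape(P.shape)
m=(d>0)&(abs(L[...,0])<.006)&(L[...,1]>-.06)&(L[...,1]<.09)&(abs(L[...,2]-.008)<.012)
q=L[m];print(len(q),np.polyfit(q[:,1],q[:,2],1),np.polyfit(q[:,1],q[:,0],1),q[:,1].min())
for a in np.arange(-.06,.09,.02):
    s=q[abs(q[:,1]-a-.01)<.01];print(a.round(2),len(s),np.median(s,0).round(4) if len(s) else'')
cv2.imwrite("pics/t3.png",cv2.resize(im[200:310,270:400,::-1],None,fx=6,fy=5.4,interpolation=cv2.INTER_CUBIC))
print(proj("scene",O+Rb.apply([[0,-.064,.008],[0,.104,.008]])))
E
```

```text
[0.45918336 0.01542086 0.12493223] [ 0.39639484  0.05941645 -2.96738564] [-0.2201218  -0.03539572  0.02056816]
133 [0.01040021 0.00682028] [ 0.00632421 -0.00226115] -0.05908602746164691
-0.06 23 [-0.0027 -0.051   0.0061]
-0.04 20 [-0.0034 -0.0301  0.0069]
-0.02 14 [-0.003  -0.0102  0.008 ]
0.0 19 [-0.0024  0.0106  0.0075]
0.02 12 [-0.0021  0.0305  0.0074]
0.04 19 [-0.0017  0.0503  0.0065]
0.06 15 [-0.002   0.0704  0.0089]
0.08 11 [-0.002   0.0843  0.0071]
[[333.16726715 261.27538532]
 [288.50641307 221.50599769]]
```

View pics/t3.png

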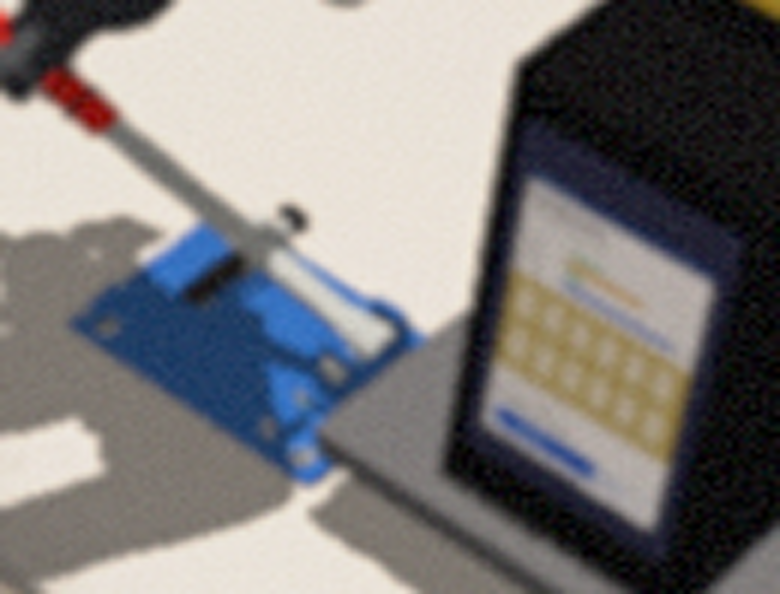

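apply_moves(moves=[{"jaw":0,"offset":[-6,0,0],"rot":[0,0,0]},{"jaw":0,"offset":[-6,0,0],"rot":[0,0,0]},{"jaw":0,"offset":[-6,0,0],"rot":[0,0,0]},{"jaw":0,"offset":[-6,0,0],"rot":[0,0,0]},{"jaw":0,"offset":[-6,0,0],"rot":[0,0,0]}])

```text
time_s: 8.18
eef_pos: [0.4638, -0.0116, 0.1116]
eef_rot: [-0.171, 0.629, 0.744, 0.144]
wrist_force: [-0.6, -0.8, -2.1]
opening: 0.198
grasp_force: 59.4
```

apply_moves(moves=[{"jaw":0,"offset":[-5,0,0],"rot":[0,0,0]},{"jaw":0,"offset":[-5,0,0],"rot":[0,0,0]},{"jaw":0,"offset":[-4,0,0],"rot":[0,0,0]},{"jaw":0,"offset":[-3,0,0],"rot":[0,0,0]},{"jaw":0,"offset":[-3,0,0],"rot":[0,0,0]}])

```text
time_s: 8.8
eef_pos: [0.4666, -0.0291, 0.1031]
eef_rot: [-0.171, 0.629, 0.744, 0.144]
wrist_force: [0.2, 0.7, -1.5]
opening: 0.198
grasp_force: 59.4
```

apply_moves(moves=[{"jaw":0,"offset":[-1.5,0,0],"rot":[0,0,0]},{"jaw":0,"offset":[-1.5,0,0],"rot":[0,0,0]},{"jaw":0,"offset":[-1.5,0,0],"rot":[0,0,0]},{"jaw":0,"offset":[-1,0,0],"rot":[0,0,0]},{"jaw":0,"offset":[-1,0,0],"rot":[0,0,0]}])

```text
time_s: 9.43
eef_pos: [0.4676, -0.0347, 0.1003]
eef_rot: [-0.171, 0.629, 0.744, 0.144]
wrist_force: [-0.9, -0.3, -0.7]
opening: 0.198
grasp_force: 59.4
```

apply_moves(moves=[{"jaw":0,"offset":[-1,0,0],"rot":[0,0,0]},{"jaw":0,"offset":[-1,0,0],"rot":[0,0,0]},{"jaw":0,"offset":[-1,0,0],"rot":[0,0,0]},{"jaw":0,"offset":[-0.5,0,0],"rot":[0,0,0]},{"jaw":0,"offset":[0,0,0],"rot":[0,0,0]}])

```text
time_s: 10.05
eef_pos: [0.4679, -0.037, 0.0989]
eef_rot: [-0.172, 0.629, 0.744, 0.144]
wrist_force: [-0.8, 4.6, 3.2]
opening: 0.196
grasp_force: 59.6
```

apply_moves(moves=[{"jaw":0,"offset":[0.7,0,0],"rot":[0,0,0]},{"jaw":0,"offset":[0,0,0.5],"rot":[0,0,0]},{"jaw":0,"offset":[0,0,0.5],"rot":[0,0,0]},{"jaw":0,"offset":[0,0,0.3],"rot":[0,0,0]},{"jaw":0,"offset":[0,0,0],"rot":[0,0,0]}])

```text
time_s: 10.68
eef_pos: [0.4679, -0.0365, 0.098]
eef_rot: [-0.171, 0.629, 0.744, 0.144]
wrist_force: [-0.6, 4.9, 3.8]
opening: 0.198
grasp_force: 59.8
```

```bash
python3 - <<'E'
from bar import *
o=ctrl.get_obs();print(o["eef_pos"],o["wrist_force"],o["torque"])
p,r=tool();print("bar-frame TCP rel pin axis",(R.from_euler('z',PSI+.12)*R.from_euler('x',.45)).inv().apply(p-A))
E
```

```text
[ 0.46792567 -0.03651376  0.09797834] [-0.59312629  4.88429124  3.82349637] [ 0.34889514  0.10866822 -0.03893892]
bar-frame TCP rel pin axis [-0.00080266  0.15221262 -0.00691757]
```

apply_moves(moves=[{"jaw":0,"offset":[-0.4,0,6.6],"rot":[0,-2.5,0]},{"jaw":0,"offset":[-0.4,0,6.6],"rot":[0,-2.5,0]},{"jaw":0,"offset":[-0.4,0,6.6],"rot":[0,-2.5,0]},{"jaw":0,"offset":[-0.4,0,6.6],"rot":[0,-2.5,0]},{"jaw":0,"offset":[-0.4,0,6.6],"rot":[0,-2.5,0]}])

```text
time_s: 11.3
eef_pos: [0.467, -0.0277, 0.0668]
eef_rot: [-0.087, 0.642, 0.758, 0.074]
wrist_force: [-0.6, -0.1, 4.9]
opening: 0.204
grasp_force: 60.4
```

```bash
cat > st.py <<'E'
from bar import *
o=ctrl.get_obs();p,r=tool();m=(r*Rdown(0).inv()).as_matrix()
th=np.arcsin(m[2,1]);yw=np.arctan2(-m[0,1],m[1,1])-PSI
Rb=R.from_euler('z',PSI+yw)*R.from_euler('x',th)
print("th",th.round(4),"yaw",yw.round(4),"roll",m[2,0].round(4),"TCP rel axis, bar frame mm",(Rb.inv().apply(p-A)*1000).round(1),"F world",o["wrist_force"].round(1),"F bar",Rb.inv().apply(o["wrist_force"]+[0,0,3]).round(1),"M",o["torque"].round(2),"t",o["time_s"])
E
python3 st.py
```

```text
th 0.2297 yaw 0.1197 roll 0.0001 TCP rel axis, bar frame mm [ -0.2 151.5  -5.9] F world [-0.6 -0.1  4.9] F bar [-0.6  1.8  7.7] M [ 0.26  0.17 -0.17] t 11.3
```

apply_moves(moves=[{"jaw":0,"offset":[-0.4,0,5.3],"rot":[0,-2,0]},{"jaw":0,"offset":[-0.4,0,5.3],"rot":[0,-2,0]},{"jaw":0,"offset":[-0.3,0,5.3],"rot":[0,-2,0]},{"jaw":0,"offset":[-0.3,0,5.3],"rot":[0,-2,0]},{"jaw":0,"offset":[-0.3,0,5.3],"rot":[0,-2,0]}])

```text
time_s: 11.92
eef_pos: [0.4667, -0.025, 0.0403]
eef_rot: [-0.021, 0.645, 0.763, 0.018]
wrist_force: [-0.7, -0.0, 6.0]
opening: 0.199
grasp_force: 60.5
```

```bash
python3 st.py
```

```text
th 0.0553 yaw 0.1202 roll 0.0004 TCP rel axis, bar frame mm [ -0.  151.5  -6.1] F world [-0.7 -0.   6. ] F bar [-0.7  0.6  9. ] M [ 0.12  0.08 -0.2 ] t 11.925
```

apply_moves(moves=[{"jaw":0,"offset":[-0.1,0,2.7],"rot":[0,-1,0]},{"jaw":0,"offset":[-0.1,0,2.7],"rot":[0,-1,0]},{"jaw":0,"offset":[-0.1,0,2.7],"rot":[0,-1,0]},{"jaw":0,"offset":[-0.1,0,2.7],"rot":[0,-1,0]},{"jaw":0,"offset":[-0.1,0,2.7],"rot":[0,-1,0]}])

```text
time_s: 12.55
eef_pos: [0.4673, -0.0254, 0.0276]
eef_rot: [0.012, 0.646, 0.763, -0.01]
wrist_force: [-1.9, -0.2, 12.5]
opening: 0.2
grasp_force: 61.6
```

apply_moves(moves=[{"jaw":0,"offset":[0,0,1],"rot":[0,-0.4,0]},{"jaw":0,"offset":[0,0,1],"rot":[0,-0.4,0]},{"jaw":0,"offset":[0,0,1],"rot":[0,-0.4,0]},{"jaw":0,"offset":[0,0,0],"rot":[0,0,0]},{"jaw":0,"offset":[0,0,0],"rot":[0,0,0]}])

```text
time_s: 13.18
eef_pos: [0.4674, -0.0256, 0.0247]
eef_rot: [0.02, 0.645, 0.763, -0.016]
wrist_force: [-0.9, -0.9, 11.3]
opening: 0.201
grasp_force: 61.4
```

```bash
python3 st.py
```

```text
th -0.0522 yaw 0.12 roll 0.0013 TCP rel axis, bar frame mm [  0.5 151.4  -5.4] F world [-0.9 -0.9 11.3] F bar [-1.1 -1.4 14.2] M [ 0.21  0.32 -0.26] t 13.175
```

apply_moves(moves=[{"jaw":0,"offset":[0,0,1],"rot":[0,-0.4,0]},{"jaw":0,"offset":[0,0,1],"rot":[0,-0.4,0]},{"jaw":0,"offset":[0,0,0],"rot":[0,0,0]},{"jaw":0,"offset":[0,0,0],"rot":[0,0,0]},{"jaw":0,"offset":[0,0,0],"rot":[0,0,0]}])

```text
time_s: 13.8
eef_pos: [0.4675, -0.0258, 0.0227]
eef_rot: [0.026, 0.645, 0.763, -0.021]
wrist_force: [-0.9, -1.0, 12.2]
opening: 0.199
grasp_force: 61.4
```

```bash
python3 st.py
```

```text
th -0.0663 yaw 0.12 roll 0.0014 TCP rel axis, bar frame mm [  0.5 151.4  -5.3] F world [-0.9 -1.  12.2] F bar [-1.1 -1.8 15.1] M [ 0.07  0.33 -0.22] t 13.8
```

apply_moves(moves=[{"jaw":0,"offset":[0,0,1],"rot":[0,-0.4,0]},{"jaw":0,"offset":[0,0,1],"rot":[0,-0.4,0]},{"jaw":0,"offset":[0,0,0],"rot":[0,0,0]},{"jaw":0,"offset":[0,0,0],"rot":[0,0,0]},{"jaw":0,"offset":[0,0,0],"rot":[0,0,0]}])

```text
time_s: 14.42
eef_pos: [0.4676, -0.026, 0.0207]
eef_rot: [0.031, 0.645, 0.763, -0.025]
wrist_force: [-1.1, -1.4, 10.5]
opening: 0.2
grasp_force: 61.4
```

```bash
python3 st.py
```

```text
th -0.0803 yaw 0.1199 roll 0.0017 TCP rel axis, bar frame mm [  0.6 151.4  -5.1] F world [-1.1 -1.4 10.5] F bar [-1.4 -2.2 13.4] M [ 0.07  0.25 -0.27] t 14.425
```

apply_moves(moves=[{"jaw":0,"offset":[0,0,1],"rot":[0,-0.4,0]},{"jaw":0,"offset":[0,0,1],"rot":[0,-0.4,0]},{"jaw":0,"offset":[0,0,0],"rot":[0,0,0]},{"jaw":0,"offset":[0,0,0],"rot":[0,0,0]},{"jaw":0,"offset":[0,0,0],"rot":[0,0,0]}])

```text
time_s: 15.05
eef_pos: [0.4677, -0.0262, 0.0187]
eef_rot: [0.037, 0.645, 0.763, -0.03]
wrist_force: [-0.1, -3.0, 10.3]
opening: 0.202
grasp_force: 61.3
```

```bash
python3 st.py
```

```text
th -0.0944 yaw 0.1199 roll 0.0017 TCP rel axis, bar frame mm [  0.6 151.4  -5. ] F world [-0.1 -3.  10.3] F bar [-0.7 -4.2 13. ] M [ 0.03  0.21 -0.33] t 15.05
```

apply_moves(moves=[{"jaw":0,"offset":[0,0,1],"rot":[0,-0.4,0]},{"jaw":0,"offset":[0,0,1],"rot":[0,-0.4,0]},{"jaw":0,"offset":[0,0,0],"rot":[0,0,0]},{"jaw":0,"offset":[0,0,0],"rot":[0,0,0]},{"jaw":0,"offset":[0,0,0],"rot":[0,0,0]}])

```text
time_s: 15.68
eef_pos: [0.4677, -0.0265, 0.0167]
eef_rot: [0.042, 0.645, 0.762, -0.034]
wrist_force: [-1.8, -2.5, 10.1]
opening: 0.2
grasp_force: 61.3
```

```bash
python3 st.py
```

```text
th -0.1084 yaw 0.1199 roll 0.0016 TCP rel axis, bar frame mm [  0.6 151.4  -4.9] F world [-1.8 -2.5 10.1] F bar [-2.2 -3.6 12.8] M [-0.07  0.21 -0.33] t 15.675
```

apply_moves(moves=[{"jaw":0,"offset":[0,0,1],"rot":[0,-0.4,0]},{"jaw":0,"offset":[0,0,1],"rot":[0,-0.4,0]},{"jaw":0,"offset":[0,0,0],"rot":[0,0,0]},{"jaw":0,"offset":[0,0,0],"rot":[0,0,0]},{"jaw":0,"offset":[0,0,0],"rot":[0,0,0]}])

```text
time_s: 16.3
eef_pos: [0.4678, -0.0267, 0.0147]
eef_rot: [0.047, 0.644, 0.762, -0.039]
wrist_force: [-0.3, -3.2, 10.1]
opening: 0.198
grasp_force: 61.2
```

```bash
python3 st.py; python3 - <<'E'
from bar import *
im,d=ctrl.camera("scene");cv2.imwrite("pics/t4.png",cv2.resize(im[200:310,260:390,::-1],None,fx=6,fy=5.4,interpolation=cv2.INTER_CUBIC))
E
```

```text
th -0.1224 yaw 0.1199 roll 0.0017 TCP rel axis, bar frame mm [  0.7 151.5  -4.8] F world [-0.3 -3.2 10.1] F bar [-0.8 -4.7 12.6] M [-0.1   0.21 -0.26] t 16.3
```

View pics/t4.png

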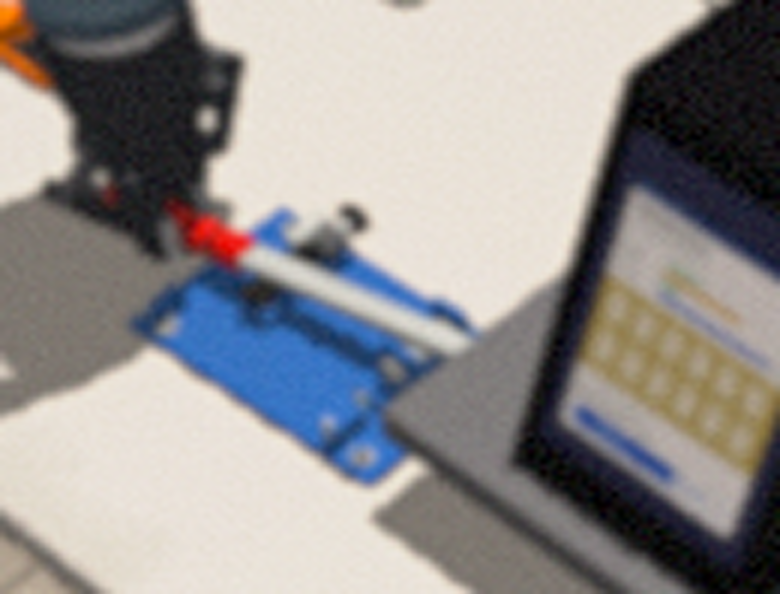

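apply_moves(moves=[{"jaw":0,"offset":[0,0,1],"rot":[0,-0.3,0]},{"jaw":0,"offset":[0,0,0.7],"rot":[0,-0.2,0]},{"jaw":0,"offset":[0,0,0],"rot":[0,0,0]},{"jaw":0,"offset":[0,0,0],"rot":[0,0,0]},{"jaw":0,"offset":[0,0,0],"rot":[0,0,0]}])

```text
time_s: 16.98
eef_pos: [0.4679, -0.0269, 0.0134]
eef_rot: [0.051, 0.644, 0.762, -0.042]
wrist_force: [-1.5, -4.0, 13.5]
opening: 0.198
grasp_force: 61.8
```

```bash
python3 st.py
```

```text
th -0.1313 yaw 0.1199 roll 0.0018 TCP rel axis, bar frame mm [  0.8 151.4  -4.8] F world [-1.5 -4.  13.5] F bar [-2.2 -5.8 15.9] M [-0.21  0.31 -0.33] t 16.975
```

```bash
cat > swing.py <<'E'
import sys
from bar import *
d=float(sys.argv[1]);n=int(sys.argv[2]);p,r=tool();pp,rp=p,r
for i in range(1,n+1):
    Z=R.from_euler('z',d*i/n);q=A+Z.apply(p-A);s=Z*r
    rows(pp,rp,q,s,1,0);pp,rp=q,s
E
python3 swing.py -0.22 10
```

```text
1 0 off [-0.1, 3.3, 0.0] rot [0.17, -0.0, 1.25]
1 0 off [-0.1, 3.3, 0.0] rot [0.17, -0.0, 1.25]
1 0 off [-0.1, 3.3, 0.0] rot [0.17, -0.0, 1.25]
1 0 off [-0.1, 3.3, 0.0] rot [0.17, -0.0, 1.25]
1 0 off [-0.1, 3.3, 0.0] rot [0.17, -0.0, 1.25]
1 0 off [-0.1, 3.3, 0.0] rot [0.17, -0.0, 1.25]
1 0 off [-0.1, 3.3, 0.0] rot [0.17, -0.0, 1.25]
1 0 off [-0.1, 3.3, 0.0] rot [0.17, -0.0, 1.25]
1 0 off [-0.1, 3.3, 0.0] rot [0.17, -0.0, 1.25]
1 0 off [-0.1, 3.3, 0.0] rot [0.17, -0.0, 1.25]
```

apply_moves(moves=[{"jaw":0,"offset":[-0.1,3.3,0],"rot":[0.17,0,1.25]},{"jaw":0,"offset":[-0.1,3.3,0],"rot":[0.17,0,1.25]},{"jaw":0,"offset":[-0.1,3.3,0],"rot":[0.17,0,1.25]},{"jaw":0,"offset":[-0.1,3.3,0],"rot":[0.17,0,1.25]},{"jaw":0,"offset":[-0.1,3.3,0],"rot":[0.17,0,1.25]}])

```text
time_s: 17.6
eef_pos: [0.4825, -0.0249, 0.0129]
eef_rot: [0.046, 0.685, 0.726, -0.046]
wrist_force: [-5.9, -0.6, 17.0]
opening: 0.196
grasp_force: 62.0
```

```bash
python3 st.py
```

```text
th -0.1307 yaw 0.0112 roll -0.0029 TCP rel axis, bar frame mm [ -0.8 151.9  -5.4] F world [-5.9 -0.6 17. ] F bar [-5.9 -2.9 19.8] M [0.04 1.15 0.29] t 17.6
```

apply_moves(moves=[{"jaw":0,"offset":[-0.1,3.3,-0.2],"rot":[0.17,0,1.25]},{"jaw":0,"offset":[-0.1,3.3,-0.2],"rot":[0.17,0,1.25]},{"jaw":0,"offset":[-0.1,3.3,0],"rot":[0.17,0,1.25]},{"jaw":0,"offset":[-0.1,3,0],"rot":[0.17,0,1.25]},{"jaw":0,"offset":[0,0,0],"rot":[0,0,0]}])

```text
time_s: 18.23
eef_pos: [0.4968, -0.0245, 0.0133]
eef_rot: [0.045, 0.716, 0.695, -0.047]
wrist_force: [-0.5, 1.6, 9.1]
opening: 0.201
grasp_force: 61.1
```

```bash
python3 st.py
```

```text
th -0.13 yaw -0.0766 roll -0.0 TCP rel axis, bar frame mm [  0.3 152.   -5.1] F world [-0.5  1.6  9.1] F bar [-0.5  0.1 12.2] M [0.58 0.23 0.36] t 18.225
```

apply_moves(moves=[{"jaw":0,"offset":[-0.1,3.3,0],"rot":[0.17,0,1.25]},{"jaw":0,"offset":[0,0.3,0],"rot":[0,0,0]},{"jaw":0,"offset":[0,0,-1],"rot":[0,0.4,0]},{"jaw":0,"offset":[0,0,-1],"rot":[0,0.4,0]},{"jaw":0,"offset":[0,0,-0.5],"rot":[0,0.2,0]}])

```text
time_s: 18.85
eef_pos: [0.5004, -0.024, 0.0155]
eef_rot: [0.039, 0.724, 0.688, -0.04]
wrist_force: [1.4, 4.3, 6.2]
opening: 0.198
grasp_force: 60.5
```

```bash
python3 st.py
```

```text
th -0.1117 yaw -0.0986 roll 0.0003 TCP rel axis, bar frame mm [  0.6 152.3  -5.6] F world [1.4 4.3 6.2] F bar [1.1 3.3 9.7] M [ 0.84 -0.14  0.34] t 18.85
```

apply_moves(moves=[{"jaw":0,"offset":[0,0,-1],"rot":[0,0.3,0]},{"jaw":0,"offset":[0,0,-1],"rot":[0,0.3,0]},{"jaw":0,"offset":[0,0,0],"rot":[0,0,0]},{"jaw":0,"offset":[0,0,0],"rot":[0,0,0]},{"jaw":0,"offset":[0,0,0],"rot":[0,0,0]}])

```text
time_s: 19.48
eef_pos: [0.5003, -0.0237, 0.017]
eef_rot: [0.035, 0.724, 0.688, -0.037]
wrist_force: [4.1, 3.8, 0.4]
opening: 0.2
grasp_force: 59.7
```

```bash
python3 st.py
```

```text
th -0.101 yaw -0.099 roll 0.0001 TCP rel axis, bar frame mm [  0.4 152.4  -5.7] F world [4.1 3.8 0.4] F bar [3.9 3.6 3.8] M [ 0.91 -0.63  0.5 ] t 19.475
```

apply_moves(moves=[{"jaw":0,"offset":[0.2,0,-0.3],"rot":[0,0.4,0]},{"jaw":0,"offset":[0.2,0,0],"rot":[0,0.3,0]},{"jaw":0.25,"offset":[0,0,0],"rot":[0,0,0]},{"jaw":0.4,"offset":[0,0,0],"rot":[0,0,0]},{"jaw":0.6,"offset":[0,0,0],"rot":[0,0,0]}])

```text
time_s: 20.1
eef_pos: [0.4985, -0.0235, 0.0168]
eef_rot: [0.029, 0.725, 0.687, -0.034]
wrist_force: [-0.1, -0.3, -0.1]
opening: 0.589
grasp_force: 0.0
```

```bash
python3 st.py; python3 - <<'E'
from bar import *
p,r=tool()
# shim grip, top: (.5239,.2186); yaw ~0
up=(p+np.array([0,.01,.09]),Rdown(0.0))
path([(up,5),((np.array([.523,.215,.10]),Rdown(0)),5),((np.array([.523,.215,.006]),Rdown(0)),5)],.6)
E
```

```text
th -0.089 yaw -0.0997 roll -0.0036 TCP rel axis, bar frame mm [ -1.4 152.4  -7.7] F world [-0.1 -0.3 -0.1] F bar [-0.  -0.6  2.9] M [0.06 0.05 0.04] t 20.1
1 0.6 off [0.4, -0.2, -18.1] rot [-0.07, 1.02, -0.61]
2 0.6 off [0.7, -0.1, -18.1] rot [-0.07, 1.02, -0.61]
3 0.6 off [1.0, -0.1, -18.1] rot [-0.07, 1.02, -0.61]
4 0.6 off [1.4, -0.1, -18.1] rot [-0.07, 1.02, -0.61]
5 0.6 off [1.7, -0.0, -18.0] rot [-0.07, 1.02, -0.61]
--  [ 0.4985 -0.0135  0.1068]
1 0.6 off [45.7, 4.9, 1.4] rot [0.0, 0.0, 0.0]
2 0.6 off [45.7, 4.9, 1.4] rot [0.0, 0.0, 0.0]
3 0.6 off [45.7, 4.9, 1.4] rot [0.0, 0.0, 0.0]
4 0.6 off [45.7, 4.9, 1.4] rot [0.0, 0.0, 0.0]
5 0.6 off [45.7, 4.9, 1.4] rot [0.0, 0.0, 0.0]
--  [0.523 0.215 0.1  ]
1 0.6 off [0.0, 0.0, 18.8] rot [0.0, 0.0, 0.0]
2 0.6 off [0.0, 0.0, 18.8] rot [0.0, 0.0, 0.0]
3 0.6 off [0.0, 0.0, 18.8] rot [0.0, 0.0, 0.0]
4 0.6 off [0.0, 0.0, 18.8] rot [0.0, 0.0, 0.0]
5 0.6 off [0.0, 0.0, 18.8] rot [0.0, 0.0, 0.0]
--  [0.523 0.215 0.006]
```

apply_moves(moves=[{"jaw":0.6,"offset":[0.4,0,-18],"rot":[0,1,-0.6]},{"jaw":0.6,"offset":[0.7,0,-18],"rot":[0,1,-0.6]},{"jaw":0.6,"offset":[1,0,-18],"rot":[0,1,-0.6]},{"jaw":0.6,"offset":[1.4,0,-18],"rot":[0,1,-0.6]},{"jaw":0.6,"offset":[1.7,0,-18],"rot":[0,1,-0.6]}])

```text
time_s: 20.72
eef_pos: [0.4993, -0.0133, 0.1071]
eef_rot: [-0.002, 0.707, 0.707, -0.002]
wrist_force: [1.3, 0.8, -0.5]
opening: 0.601
grasp_force: 0.0
```

apply_moves(moves=[{"jaw":0.6,"offset":[46,5,1.4],"rot":[0,0,0]},{"jaw":0.6,"offset":[46,5,1.4],"rot":[0,0,0]},{"jaw":0.6,"offset":[46,5,1.4],"rot":[0,0,0]},{"jaw":0.6,"offset":[46,5,1.4],"rot":[0,0,0]},{"jaw":0.6,"offset":[46,5,1.4],"rot":[0,0,0]}])

```text
time_s: 21.35
eef_pos: [0.5246, 0.218, 0.099]
eef_rot: [-0.001, 0.707, 0.707, -0.002]
wrist_force: [0.3, -0.6, 0.5]
opening: 0.6
grasp_force: 0.0
```

```bash
python3 - <<'E'
from bar import *
im,d=ctrl.camera("top");P=cloud("top",d)
m=(d>0)&(P[...,0]>.44)&(P[...,0]<.66)&(P[...,1]<-.213)&(P[...,1]>-.235)&(P[...,2]>.05)&(P[...,2]<.09)
f=np.load("top0.npz");print("slab left top z now",np.median(P[m][:,2]),"before",np.median(f["P"][m][:,2]))
cv2.imwrite("pics/t5.png",cv2.resize(im[200:330,240:400,::-1],None,fx=5,fy=4.5,interpolation=cv2.INTER_CUBIC))
p,r=tool();print(p)
path([((np.array([.5235,.219,.006]),Rdown(-.01)),5)],.6)
E
```

```text
slab left top z now 0.08206774500783975 before 0.06751912458472287
[0.52458858 0.22274983 0.0992151 ]
1 0.6 off [-0.8, -0.1, 18.6] rot [-0.05, -0.02, 0.13]
2 0.6 off [-0.8, -0.2, 18.6] rot [-0.05, -0.02, 0.13]
3 0.6 off [-0.8, -0.2, 18.6] rot [-0.05, -0.02, 0.13]
4 0.6 off [-0.8, -0.2, 18.6] rot [-0.05, -0.02, 0.13]
5 0.6 off [-0.8, -0.2, 18.6] rot [-0.05, -0.02, 0.13]
--  [0.5235 0.219  0.006 ]
```

View pics/t5.png

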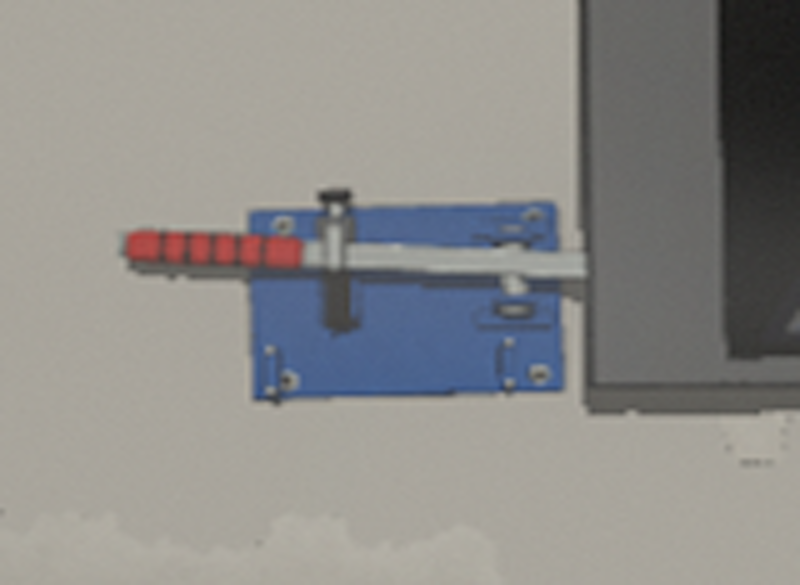

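apply_moves(moves=[{"jaw":0.6,"offset":[-0.8,-0.2,18.6],"rot":[0,0,0.1]},{"jaw":0.6,"offset":[-0.8,-0.2,18.6],"rot":[0,0,0.1]},{"jaw":0.6,"offset":[-0.8,-0.2,18.6],"rot":[0,0,0.1]},{"jaw":0.6,"offset":[-0.8,-0.2,18.6],"rot":[0,0,0.1]},{"jaw":0.6,"offset":[-0.8,-0.2,18.6],"rot":[0,0,0.1]}])

```text
time_s: 22.02
eef_pos: [0.523, 0.2118, 0.0047]
eef_rot: [-0.001, 0.711, 0.703, -0.003]
wrist_force: [0.9, -0.1, -0.3]
opening: 0.601
grasp_force: 0.0
```

apply_moves(moves=[{"jaw":0.4,"offset":[0,0,0],"rot":[0,0,0]},{"jaw":0.2,"offset":[0,0,0],"rot":[0,0,0]},{"jaw":0,"offset":[0,0,0],"rot":[0,0,0]},{"jaw":0,"offset":[0,0,0],"rot":[0,0,0]},{"jaw":0,"offset":[0,0,0],"rot":[0,0,0]}])

```text
time_s: 22.65
eef_pos: [0.5234, 0.2126, 0.0065]
eef_rot: [-0.001, 0.71, 0.704, -0.002]
wrist_force: [0.6, 0.1, -0.6]
opening: 0.245
grasp_force: 59.6
```

```bash
python3 st.py; python3 - <<'E'
from bar import *
im,d=ctrl.camera("top");P=cloud("top",d)
m=(d>0)&(P[...,0]>.41)&(P[...,0]<.70)&(P[...,1]<-.19)&(P[...,1]>-.45)&(P[...,2]>.066)&(P[...,2]<.09)
g=cv2.cvtColor(im,cv2.COLOR_RGB2GRAY).astype(float)
q=P[m]
e=np.array([[x+.005,np.percentile(s[:,1],97)] for x in np.arange(.435,.66,.01) for s in [q[abs(q[:,0]-x-.005)<.005]] if len(s)>4]);l=np.polyfit(e[:,0],e[:,1],1)
f=np.array([[y+.005,np.percentile(s[:,0],3)] for y in np.arange(-.40,-.22,.01) for s in [q[abs(q[:,1]-y-.005)<.005]] if len(s)>1]);k=np.polyfit(f[:,0],f[:,1],1)
b=np.array([[y+.005,np.percentile(s[:,0],97)] for y in np.arange(-.235,-.21,.005) for s in [q[abs(q[:,1]-y-.005)<.005]] if len(s)>1])
print("left edge",l,np.polyval(l,.6),"front x(y)",k,np.polyval(k,-.3),"back x",b[:,1].round(4))
r=ctrl.outline_of("top","shim")
og=(im[...,0].astype(int)>im[...,2].astype(int)+50)&(P[...,1]>.05)&(P[...,1]<.27)&(P[...,0]>.46)&(P[...,0]<.6)&(d>0)
w=P[og&(P[...,1]<.175)];print(cv2.minAreaRect(w[:,:2].astype(np.float32)*1000),w[:,:2].min(0),w[:,:2].max(0))
E
```

```text
th -0.0013 yaw -0.0561 roll -0.0046 TCP rel axis, bar frame mm [ 27.8 387.4 -31. ] F world [ 0.6  0.1 -0.6] F bar [0.6 0.1 2.4] M [ 0.02  0.03 -0.  ] t 22.65
left edge [ 0.02444011 -0.2241151 ] -0.20945103991090572 front x(y) [0.01530898 0.43295973] 0.42836703414024674 back x [0.6654 0.6654 0.6658 0.6655 0.6667]
((523.816162109375, 145.07089233398438), (57.88951110839844, 44.21806716918945), 88.5256118774414) [0.50162068 0.11599626] [0.54598194 0.17425062]
```

```bash
cat > shim.py <<'E'
from bar import *
def sh(x,y,z,yaw=.0244):
    return np.array([x,y,z])+R.from_euler('z',yaw).apply([0,.0736,0]),Rdown(yaw)
E
python3 - <<'E'
from shim import *
p,r=tool();print(p)
path([((p+[.02,-.02,.015],r),2),(sh(.6032,-.150,.020),8),(sh(.6032,-.172,.0072),5)])
E
```

```text
[0.52324359 0.212569   0.00635256]
1 0 off [-9.9, 10.1, -7.5] rot [0.0, 0.0, 0.0]
2 0 off [-9.9, 10.1, -7.5] rot [0.0, 0.0, 0.0]
--  [0.5432 0.1926 0.0214]
1 0 off [-33.6, 7.6, 0.2] rot [-0.04, 0.01, -0.24]
2 0 off [-33.6, 7.4, 0.2] rot [-0.04, 0.01, -0.24]
3 0 off [-33.6, 7.3, 0.2] rot [-0.04, 0.01, -0.24]
4 0 off [-33.6, 7.2, 0.2] rot [-0.04, 0.01, -0.24]
5 0 off [-33.7, 7.0, 0.2] rot [-0.04, 0.01, -0.24]
6 0 off [-33.7, 6.9, 0.2] rot [-0.04, 0.01, -0.24]
7 0 off [-33.7, 6.7, 0.2] rot [-0.04, 0.01, -0.24]
8 0 off [-33.8, 6.6, 0.2] rot [-0.04, 0.01, -0.24]
--  [ 0.6014 -0.0764  0.02  ]
1 0 off [-4.4, -0.1, 2.6] rot [0.0, 0.0, 0.0]
2 0 off [-4.4, -0.1, 2.6] rot [0.0, 0.0, 0.0]
3 0 off [-4.4, -0.1, 2.6] rot [0.0, 0.0, 0.0]
4 0 off [-4.4, -0.1, 2.6] rot [0.0, 0.0, 0.0]
5 0 off [-4.4, -0.1, 2.6] rot [0.0, 0.0, 0.0]
--  [ 0.6014 -0.0984  0.0072]
```

apply_moves(moves=[{"jaw":0,"offset":[-9.9,10.1,-7.5],"rot":[0,0,0]},{"jaw":0,"offset":[-9.9,10.1,-7.5],"rot":[0,0,0]},{"jaw":0,"offset":[-33.6,7.6,0.2],"rot":[0,0,-0.24]},{"jaw":0,"offset":[-33.6,7.4,0.2],"rot":[0,0,-0.24]},{"jaw":0,"offset":[-33.6,7.3,0.2],"rot":[0,0,-0.24]}])

```text
time_s: 23.38
eef_pos: [0.5664, 0.0896, 0.0214]
eef_rot: [-0.001, 0.706, 0.708, -0.002]
wrist_force: [-0.2, -0.5, -0.9]
opening: 0.243
grasp_force: 59.7
```

apply_moves(moves=[{"jaw":0,"offset":[-33.6,7.2,0.2],"rot":[0,0,-0.24]},{"jaw":0,"offset":[-33.6,7,0.2],"rot":[0,0,-0.24]},{"jaw":0,"offset":[-33.6,6.9,0.2],"rot":[0,0,-0.24]},{"jaw":0,"offset":[-33.6,6.7,0.2],"rot":[0,0,-0.24]},{"jaw":0,"offset":[-25,6.6,0.2],"rot":[0,0,-0.24]}])

```text
time_s: 24.0
eef_pos: [0.6022, -0.0703, 0.0204]
eef_rot: [-0.001, 0.699, 0.715, -0.002]
wrist_force: [-0.3, 0.5, -0.6]
opening: 0.243
grasp_force: 59.7
```

apply_moves(moves=[{"jaw":0,"offset":[0,0,0],"rot":[0,0,0]},{"jaw":0,"offset":[0,0,0],"rot":[0,0,0]},{"jaw":0,"offset":[0,0,4],"rot":[0,0,0]},{"jaw":0,"offset":[0,0,4],"rot":[0,0,0]},{"jaw":0,"offset":[0,0,0],"rot":[0,0,0]}])

```text
time_s: 24.62
eef_pos: [0.6006, -0.0667, 0.0109]
eef_rot: [-0.002, 0.698, 0.716, -0.003]
wrist_force: [0.3, 0.4, 0.1]
opening: 0.247
grasp_force: 59.8
```

```bash
python3 - <<'E'
from shim import *
o=ctrl.get_obs();p,r=tool();print(p,o["wrist_force"],o["opening"],o["time_s"]);m=r.as_matrix();print("yaw",np.arctan2(m[1,1],m[0,1]))
im,d=ctrl.camera("scene");im2,d2=ctrl.camera("top");P=cloud("top",d2)
og=(im2[...,0].astype(int)>im2[...,2].astype(int)+50)&(P[...,1]>-.22)&(P[...,1]<-.05)&(P[...,0]>.55)&(P[...,0]<.65)&(d2>0)&(P[...,2]<.03)
w=P[og];print(len(w),w.min(0),w.max(0))
a=cv2.resize(im[140:270,290:420,::-1],(390,390),interpolation=cv2.INTER_CUBIC);b=cv2.resize(im2[160:290,290:420,::-1],(390,390),interpolation=cv2.INTER_CUBIC)
cv2.imwrite("pics/t6.png",np.hstack([a,b]))
path([(sh(.6032,-.172,.0072),5)])
E
```

```text
[ 0.60060659 -0.06667974  0.01091508] [0.30692371 0.35251103 0.06313563] 0.24663386805767787 24.625
yaw 0.02502465663993308
154 [ 0.58106853 -0.16457016 -0.00469882] [ 0.62557243 -0.09892317  0.02988969]
1 0 off [-6.3, -0.1, 0.8] rot [-0.06, 0.01, 0.0]
2 0 off [-6.3, -0.1, 0.8] rot [-0.06, 0.01, 0.0]
3 0 off [-6.3, -0.1, 0.8] rot [-0.06, 0.01, 0.0]
4 0 off [-6.3, -0.1, 0.8] rot [-0.06, 0.01, 0.0]
5 0 off [-6.3, -0.1, 0.8] rot [-0.06, 0.01, 0.0]
--  [ 0.6014 -0.0984  0.0072]
```

View pics/t6.png

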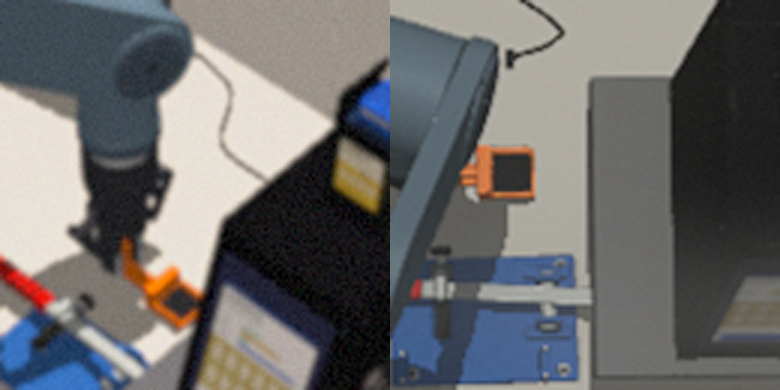

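apply_moves(moves=[{"jaw":0,"offset":[-6.3,0,0.8],"rot":[0,0,0]},{"jaw":0,"offset":[-6.3,0,0.8],"rot":[0,0,0]},{"jaw":0,"offset":[-6.3,0,0.8],"rot":[0,0,0]},{"jaw":0,"offset":[-6.3,0,0.8],"rot":[0,0,0]},{"jaw":0,"offset":[-6.3,0,0.6],"rot":[0,0,0]}])

```text
time_s: 25.35
eef_pos: [0.6019, -0.0995, 0.0077]
eef_rot: [-0.001, 0.699, 0.716, -0.002]
wrist_force: [0.2, -0.6, -0.7]
opening: 0.243
grasp_force: 59.8
```

apply_moves(moves=[{"jaw":0,"offset":[-5,0,0],"rot":[0,0,0]},{"jaw":0,"offset":[-5,0,0],"rot":[0,0,0]},{"jaw":0,"offset":[-5,0,0],"rot":[0,0,0]},{"jaw":0,"offset":[-5,0,0],"rot":[0,0,0]},{"jaw":0,"offset":[-5,0,0],"rot":[0,0,0]}])

```text
time_s: 25.98
eef_pos: [0.6025, -0.1242, 0.0078]
eef_rot: [-0.001, 0.698, 0.716, -0.002]
wrist_force: [0.8, -0.7, -0.4]
opening: 0.243
grasp_force: 59.8
```

```bash
cat > ss.py <<'E'
from shim import *
o=ctrl.get_obs();p,r=tool();m=r.as_matrix();y=np.arctan2(m[1,1],m[0,1])
print(p.round(4),"F",o["wrist_force"].round(1),"M",o["torque"].round(2),o["opening"],o["time_s"],"yaw",y.round(4),"shim o",(p-R.from_euler('z',y).apply([0,.0736,0])).round(4))
E
python3 ss.py
```

```text
[ 0.6025 -0.1242  0.0078] F [ 0.8 -0.7 -0.4] M [-0.   -0.    0.07] 0.24280129080044657 25.975 yaw 0.0243 shim o [ 0.6043 -0.1977  0.0078]
```

apply_moves(moves=[{"jaw":0,"offset":[-3,-0.6,0.4],"rot":[0,0,0]},{"jaw":0,"offset":[-3,-0.4,0.3],"rot":[0,0,0]},{"jaw":0,"offset":[-3,0,0],"rot":[0,0,0]},{"jaw":0,"offset":[-3,0,0],"rot":[0,0,0]},{"jaw":0,"offset":[-2,0,0],"rot":[0,0,0]}])

```text
time_s: 26.6
eef_pos: [0.6019, -0.1381, 0.0072]
eef_rot: [-0.001, 0.698, 0.716, -0.002]
wrist_force: [0.3, -0.3, -0.5]
opening: 0.244
grasp_force: 59.8
```

apply_moves(moves=[{"jaw":0,"offset":[-1,0,0],"rot":[0,0,0]},{"jaw":0,"offset":[-1,0,0],"rot":[0,0,0]},{"jaw":0,"offset":[-1,0,0],"rot":[0,0,0]},{"jaw":0,"offset":[-1,0,0],"rot":[0,0,0]},{"jaw":0,"offset":[-1,0,0],"rot":[0,0,0]}])

```text
time_s: 27.22
eef_pos: [0.602, -0.1429, 0.0072]
eef_rot: [-0.001, 0.698, 0.716, -0.002]
wrist_force: [-0.7, -0.4, -0.3]
opening: 0.244
grasp_force: 59.8
```

```bash
python3 ss.py
```

```text
[ 0.602  -0.1429  0.0072] F [-0.7 -0.4 -0.3] M [ 0.02 -0.04  0.01] 0.24419643702919952 27.225 yaw 0.0242 shim o [ 0.6038 -0.2165  0.0072]
```

apply_moves(moves=[{"jaw":0,"offset":[-1,-0.2,0],"rot":[0,0,0]},{"jaw":0,"offset":[-1,-0.2,0],"rot":[0,0,0]},{"jaw":0,"offset":[-1,0,0],"rot":[0,0,0]},{"jaw":0,"offset":[0,0,0],"rot":[0,0,0]},{"jaw":0,"offset":[0,0,0],"rot":[0,0,0]}])

```text
time_s: 27.85
eef_pos: [0.6017, -0.1459, 0.0072]
eef_rot: [-0.001, 0.699, 0.716, -0.002]
wrist_force: [-0.2, -0.4, -0.7]
opening: 0.244
grasp_force: 59.8
```

apply_moves(moves=[{"jaw":0,"offset":[-0.7,0,0],"rot":[0,0,0]},{"jaw":0,"offset":[-0.7,0,0],"rot":[0,0,0]},{"jaw":0,"offset":[0,0,0],"rot":[0,0,0]},{"jaw":0,"offset":[0,0,0],"rot":[0,0,0]},{"jaw":0,"offset":[0,0,0],"rot":[0,0,0]}])

```text
time_s: 28.48
eef_pos: [0.6017, -0.1473, 0.0072]
eef_rot: [-0.001, 0.698, 0.716, -0.002]
wrist_force: [0.1, -0.1, -1.3]
opening: 0.245
grasp_force: 59.8
```

apply_moves(moves=[{"jaw":0,"offset":[-0.6,0,0],"rot":[0,0,0]},{"jaw":0,"offset":[-0.6,0,0],"rot":[0,0,0]},{"jaw":0,"offset":[0,0,0],"rot":[0,0,0]},{"jaw":0,"offset":[0,0,0],"rot":[0,0,0]},{"jaw":0,"offset":[0,0,0],"rot":[0,0,0]}])

```text
time_s: 29.1
eef_pos: [0.6017, -0.1485, 0.0072]
eef_rot: [-0.001, 0.698, 0.716, -0.002]
wrist_force: [0.6, 0.4, -1.1]
opening: 0.251
grasp_force: 59.8
```

apply_moves(moves=[{"jaw":0,"offset":[-0.6,0,0],"rot":[0,0,0]},{"jaw":0,"offset":[-0.6,0,0],"rot":[0,0,0]},{"jaw":0,"offset":[0,0,0],"rot":[0,0,0]},{"jaw":0,"offset":[0,0,0],"rot":[0,0,0]},{"jaw":0,"offset":[0,0,0],"rot":[0,0,0]}])

```text
time_s: 29.72
eef_pos: [0.6018, -0.1497, 0.0072]
eef_rot: [-0.001, 0.698, 0.716, -0.002]
wrist_force: [-0.1, -0.3, -0.5]
opening: 0.244
grasp_force: 59.8
```

apply_moves(moves=[{"jaw":0,"offset":[-0.6,0,0],"rot":[0,0,0]},{"jaw":0,"offset":[-0.6,0,0],"rot":[0,0,0]},{"jaw":0,"offset":[0,0,0],"rot":[0,0,0]},{"jaw":0,"offset":[0,0,0],"rot":[0,0,0]},{"jaw":0,"offset":[0,0,0],"rot":[0,0,0]}])

```text
time_s: 30.35
eef_pos: [0.6018, -0.1509, 0.0071]
eef_rot: [-0.001, 0.698, 0.716, -0.002]
wrist_force: [-0.4, -0.2, -1.1]
opening: 0.243
grasp_force: 59.8
```

apply_moves(moves=[{"jaw":0,"offset":[-0.6,0,0],"rot":[0,0,0]},{"jaw":0,"offset":[-0.6,0,0],"rot":[0,0,0]},{"jaw":0,"offset":[0,0,0],"rot":[0,0,0]},{"jaw":0,"offset":[0,0,0],"rot":[0,0,0]},{"jaw":0,"offset":[0,0,0],"rot":[0,0,0]}])

```text
time_s: 30.98
eef_pos: [0.6018, -0.1521, 0.0072]
eef_rot: [-0.001, 0.698, 0.716, -0.002]
wrist_force: [-0.7, 0.5, -0.6]
opening: 0.247
grasp_force: 59.8
```

apply_moves(moves=[{"jaw":0,"offset":[-0.6,0,0],"rot":[0,0,0]},{"jaw":0,"offset":[-0.6,0,0],"rot":[0,0,0]},{"jaw":0,"offset":[0,0,0],"rot":[0,0,0]},{"jaw":0,"offset":[0,0,0],"rot":[0,0,0]},{"jaw":0,"offset":[0,0,0],"rot":[0,0,0]}])

```text
time_s: 31.6
eef_pos: [0.6018, -0.1533, 0.0072]
eef_rot: [-0.001, 0.698, 0.716, -0.002]
wrist_force: [-0.9, 0.4, -0.4]
opening: 0.238
grasp_force: 59.8
```

apply_moves(moves=[{"jaw":0,"offset":[-0.7,0,0],"rot":[0,0,0]},{"jaw":0,"offset":[-0.6,0,0],"rot":[0,0,0]},{"jaw":0,"offset":[0,0,0],"rot":[0,0,0]},{"jaw":0,"offset":[0,0,0],"rot":[0,0,0]},{"jaw":0,"offset":[0,0,0],"rot":[0,0,0]}])

```text
time_s: 32.22
eef_pos: [0.6019, -0.1546, 0.0072]
eef_rot: [-0.001, 0.698, 0.716, -0.002]
wrist_force: [-0.8, 0.2, -0.9]
opening: 0.242
grasp_force: 59.8
```

apply_moves(moves=[{"jaw":0,"offset":[-0.7,0,0],"rot":[0,0,0]},{"jaw":0,"offset":[-0.6,0,0],"rot":[0,0,0]},{"jaw":0,"offset":[0,0,0],"rot":[0,0,0]},{"jaw":0,"offset":[0,0,0],"rot":[0,0,0]},{"jaw":0,"offset":[0,0,0],"rot":[0,0,0]}])

```text
time_s: 32.85
eef_pos: [0.6018, -0.1553, 0.0071]
eef_rot: [-0.002, 0.698, 0.716, -0.002]
wrist_force: [0.1, 5.3, -0.0]
opening: 0.242
grasp_force: 59.9
```

apply_moves(moves=[{"jaw":0,"offset":[0.4,0,0.4],"rot":[0,0,0]},{"jaw":0,"offset":[0,0,0.3],"rot":[0,0,0]},{"jaw":0.4,"offset":[0,0,0],"rot":[0,0,0]},{"jaw":0.6,"offset":[0,0,0],"rot":[0,0,0]},{"jaw":0.6,"offset":[0,0,0],"rot":[0,0,0]}])

```text
time_s: 33.48
eef_pos: [0.602, -0.1561, 0.0066]
eef_rot: [-0.001, 0.699, 0.716, -0.002]
wrist_force: [0.6, 0.8, 0.4]
opening: 0.598
grasp_force: 0.0
```

apply_moves(moves=[{"jaw":0.6,"offset":[2,0,-18],"rot":[0,0,0]},{"jaw":0.6,"offset":[2,0,-18],"rot":[0,0,0]},{"jaw":0.6,"offset":[2,0,-18],"rot":[0,0,0]},{"jaw":0.6,"offset":[10,0,-18],"rot":[0,0,0]},{"jaw":0.6,"offset":[0,0,0],"rot":[0,0,0]}])

```text
time_s: 34.1
eef_pos: [0.6033, -0.139, 0.081]
eef_rot: [0.0, 0.698, 0.716, -0.002]
wrist_force: [-0.9, 0.0, -0.5]
opening: 0.597
grasp_force: 0.0
```

```bash
python3 ss.py; python3 - <<'E'
from shim import *
im2,d2=ctrl.camera("top");P=cloud("top",d2);im,d=ctrl.camera("scene")
og=(im2[...,0].astype(int)>im2[...,2].astype(int)+50)&(P[...,1]>-.25)&(P[...,1]<-.05)&(P[...,0]>.57)&(P[...,0]<.65)&(d2>0)
w=P[og];print("shim",len(w),w.min(0).round(4),w.max(0).round(4))
red=(im2[...,0]>110)&(im2[...,1]<80)&(im2[...,2]<80)&(P[...,1]>-.1)&(P[...,1]<.05)&(P[...,0]<.56)&(d2>0)
q=P[red]
if len(q)>20: print("grip",len(q),np.median(q,0).round(4),np.polyfit(q[:,1],q[:,0],1),np.polyfit(q[:,1],q[:,2],1),np.percentile(q[:,1],[1,99]))
# regrasp: same TCP pose as at release
G=(np.array([.4990,-.0235,.0168]),Rdown(PSI-.0995,-.095))
p,r=tool()
up=(G[0]+[0,0,.08],G[1])
path([(up,5),(G,5)],.6)
E
```

```text
[ 0.6033 -0.139   0.081 ] F [-0.9  0.  -0.5] M [-0.02  0.    0.02] 0.5968003700129573 34.1 yaw 0.0253 shim o [ 0.6051 -0.2125  0.081 ]
shim 124 [ 0.5744 -0.2088  0.0018] [ 0.6265 -0.1801  0.0764]
1 0.6 off [23.6, -20.0, -3.6] rot [-0.02, -1.07, 0.89]
2 0.6 off [23.2, -20.4, -4.0] rot [-0.02, -1.07, 0.89]
3 0.6 off [22.8, -20.7, -4.4] rot [-0.02, -1.07, 0.89]
4 0.6 off [22.4, -21.1, -4.9] rot [-0.02, -1.07, 0.89]
5 0.6 off [22.0, -21.4, -5.3] rot [-0.02, -1.07, 0.89]
--  [ 0.499  -0.0235  0.0968]
1 0.6 off [1.5, 0.0, 15.9] rot [0.0, 0.0, 0.0]
2 0.6 off [1.5, 0.0, 15.9] rot [0.0, 0.0, 0.0]
3 0.6 off [1.5, 0.0, 15.9] rot [0.0, 0.0, 0.0]
4 0.6 off [1.5, 0.0, 15.9] rot [0.0, 0.0, 0.0]
5 0.6 off [1.5, 0.0, 15.9] rot [0.0, 0.0, 0.0]
--  [ 0.499  -0.0235  0.0168]
```

apply_moves(moves=[{"jaw":0.6,"offset":[23.6,-20,-3.6],"rot":[0,-1.07,0.9]},{"jaw":0.6,"offset":[23.2,-20.4,-4],"rot":[0,-1.07,0.9]},{"jaw":0.6,"offset":[22.8,-20.7,-4.4],"rot":[0,-1.07,0.9]},{"jaw":0.6,"offset":[22.4,-21.1,-4.9],"rot":[0,-1.07,0.9]},{"jaw":0.6,"offset":[22,-21.4,-5.3],"rot":[0,-1.07,0.9]}])

```text
time_s: 34.83
eef_pos: [0.4977, -0.0231, 0.0958]
eef_rot: [0.032, 0.725, 0.687, -0.036]
wrist_force: [0.5, 0.5, -0.3]
opening: 0.598
grasp_force: 0.0
```

apply_moves(moves=[{"jaw":0.6,"offset":[1.5,0,15],"rot":[0,0,0]},{"jaw":0.6,"offset":[1.5,0,15],"rot":[0,0,0]},{"jaw":0.6,"offset":[1.5,0,15],"rot":[0,0,0]},{"jaw":0.6,"offset":[1.5,0,15],"rot":[0,0,0]},{"jaw":0.6,"offset":[0,0,0],"rot":[0,0,0]}])

```text
time_s: 35.45
eef_pos: [0.4978, -0.0236, 0.0345]
eef_rot: [0.031, 0.725, 0.687, -0.036]
wrist_force: [-0.7, -0.7, -0.2]
opening: 0.598
grasp_force: 0.0
```

```bash
python3 st.py; python3 - <<'E'
from bar import *
p,r=tool();print(p)
im,d=ctrl.camera("top");P=cloud("top",d)
red=(im[...,0]>110)&(im[...,1]<80)&(im[...,2]<80)&(P[...,1]>-.1)&(P[...,1]<.05)&(P[...,0]<.56)&(d>0);q=P[red];print(len(q), q.min(0) if len(q) else'',q.max(0) if len(q) else '')
path([((np.array([.500,-.0237,.0168]),Rdown(PSI-.0995,-.095)),5)],.6)
E
```

```text
th -0.0943 yaw -0.1015 roll -0.0051 TCP rel axis, bar frame mm [ -2.4 150.6  10.8] F world [-0.7 -0.7 -0.2] F bar [-0.6 -1.   2.7] M [ 0.02  0.01 -0.04] t 35.45
[ 0.49783433 -0.02364205  0.03452764]
56 [ 0.4917853  -0.06641615  0.04245697] [ 0.50491119 -0.04047482  0.0503316 ]
1 0.6 off [0.4, 0.3, 3.7] rot [-0.04, -0.0, -0.02]
2 0.6 off [0.4, 0.3, 3.7] rot [-0.04, -0.0, -0.02]
3 0.6 off [0.4, 0.3, 3.7] rot [-0.04, -0.0, -0.02]
4 0.6 off [0.4, 0.3, 3.7] rot [-0.04, -0.0, -0.02]
5 0.6 off [0.4, 0.3, 3.7] rot [-0.04, -0.0, -0.02]
--  [ 0.5    -0.0237  0.0168]
```

apply_moves(moves=[{"jaw":0.6,"offset":[0.4,0.3,3.7],"rot":[0,0,0]},{"jaw":0.6,"offset":[0.4,0.3,3.7],"rot":[0,0,0]},{"jaw":0.6,"offset":[0.4,0.3,3.7],"rot":[0,0,0]},{"jaw":0.6,"offset":[0.4,0.3,3.7],"rot":[0,0,0]},{"jaw":0.6,"offset":[0.4,0.3,3.3],"rot":[0,0,0]}])

```text
time_s: 36.12
eef_pos: [0.5006, -0.0233, 0.018]
eef_rot: [0.032, 0.725, 0.687, -0.035]
wrist_force: [-0.2, 0.2, -0.2]
opening: 0.601
grasp_force: 0.0
```

apply_moves(moves=[{"jaw":0.4,"offset":[0,0,0],"rot":[0,0,0]},{"jaw":0.25,"offset":[0,0,0],"rot":[0,0,0]},{"jaw":0.1,"offset":[0,0,0],"rot":[0,0,0]},{"jaw":0,"offset":[0,0,0],"rot":[0,0,0]},{"jaw":0,"offset":[0,0,0],"rot":[0,0,0]}])

```text
time_s: 36.75
eef_pos: [0.5006, -0.0234, 0.0184]
eef_rot: [0.032, 0.725, 0.687, -0.035]
wrist_force: [-0.9, 0.6, 3.1]
opening: 0.198
grasp_force: 58.9
```

```bash
python3 st.py
```

```text
th -0.0951 yaw -0.1009 roll -0.0015 TCP rel axis, bar frame mm [  0.4 152.6  -5.2] F world [-0.9  0.6  3.1] F bar [-1.   0.   6.1] M [0.08 0.27 0.07] t 36.75
```

apply_moves(moves=[{"jaw":0,"offset":[0,0,1],"rot":[0,-0.35,0]},{"jaw":0,"offset":[0,0,1],"rot":[0,-0.35,0]},{"jaw":0,"offset":[0,0,1],"rot":[0,-0.35,0]},{"jaw":0,"offset":[0,0,0],"rot":[0,0,0]},{"jaw":0,"offset":[0,0,0],"rot":[0,0,0]}])

```text
time_s: 37.38
eef_pos: [0.5006, -0.0239, 0.0161]
eef_rot: [0.039, 0.725, 0.687, -0.042]
wrist_force: [-4.5, -0.2, 11.6]
opening: 0.198
grasp_force: 60.3
```

```bash
python3 st.py
```

```text
th -0.1141 yaw -0.1008 roll -0.0017 TCP rel axis, bar frame mm [  0.5 152.4  -4.6] F world [-4.5 -0.2 11.6] F bar [-4.5 -2.1 14.4] M [-0.02  0.85  0.04] t 37.375
```

apply_moves(moves=[{"jaw":0,"offset":[0,0,0.8],"rot":[0,-0.3,0]},{"jaw":0,"offset":[0,0,0.7],"rot":[0,-0.3,0]},{"jaw":0,"offset":[0,0,0],"rot":[0,0,0]},{"jaw":0,"offset":[0,0,0],"rot":[0,0,0]},{"jaw":0,"offset":[0,0,0],"rot":[0,0,0]}])

```text
time_s: 38.0
eef_pos: [0.5007, -0.0242, 0.0148]
eef_rot: [0.042, 0.725, 0.686, -0.046]
wrist_force: [-5.7, -0.5, 13.4]
opening: 0.194
grasp_force: 60.5
```

```bash
python3 st.py; python3 swing.py 0.22 10 | head -2
```

```text
th -0.1246 yaw -0.101 roll -0.0016 TCP rel axis, bar frame mm [  0.6 152.3  -4.3] F world [-5.7 -0.5 13.4] F bar [-5.7 -2.9 16.2] M [-0.08  0.92 -0.02] t 38.0
1 0 off [-0.0, -3.3, 0.0] rot [-0.16, -0.0, -1.25]
1 0 off [-0.0, -3.3, 0.0] rot [-0.16, -0.0, -1.25]
```

apply_moves(moves=[{"jaw":0,"offset":[0,-3.3,0],"rot":[-0.16,0,-1.25]},{"jaw":0,"offset":[0,-3.3,0],"rot":[-0.16,0,-1.25]},{"jaw":0,"offset":[0,-3.3,0],"rot":[-0.16,0,-1.25]},{"jaw":0,"offset":[0,-3.3,0],"rot":[-0.16,0,-1.25]},{"jaw":0,"offset":[0,-3.3,0],"rot":[-0.16,0,-1.25]}])

```text
time_s: 38.62
eef_pos: [0.4856, -0.0238, 0.0149]
eef_rot: [0.046, 0.686, 0.725, -0.042]
wrist_force: [-1.5, 0.5, 8.9]
opening: 0.195
grasp_force: 59.9
```

```bash
python3 st.py
```

```text
th -0.1237 yaw 0.0071 roll 0.0025 TCP rel axis, bar frame mm [  1.8 152.5  -4.3] F world [-1.5  0.5  8.9] F bar [-1.5 -0.9 11.9] M [ 0.26 -0.03 -0.65] t 38.625
```

Unimpeded; finish the swing and start lowering.

apply_moves(moves=[{"jaw":0,"offset":[0,-3.3,0],"rot":[-0.16,0,-1.25]},{"jaw":0,"offset":[0,-3.3,0],"rot":[-0.16,0,-1.25]},{"jaw":0,"offset":[0,-3.3,0],"rot":[-0.16,0,-1.25]},{"jaw":0,"offset":[0,-3.3,0],"rot":[-0.16,0,-1.25]},{"jaw":0,"offset":[0,-3.5,0],"rot":[-0.16,0,-1.25]}])

```text
time_s: 39.25
eef_pos: [0.4686, -0.025, 0.0148]
eef_rot: [0.048, 0.646, 0.761, -0.039]
wrist_force: [-0.7, 3.8, 10.3]
opening: 0.198
grasp_force: 60.2
```

apply_moves(moves=[{"jaw":0,"offset":[0,-0.5,0],"rot":[0,0,0]},{"jaw":0,"offset":[0,0,-1.3],"rot":[0,0.5,0]},{"jaw":0,"offset":[0,0,-1.3],"rot":[0,0.5,0]},{"jaw":0,"offset":[0,0,-1.3],"rot":[0,0.5,0]},{"jaw":0,"offset":[0,0,-1.3],"rot":[0,0.5,0]}])

```text
time_s: 39.88
eef_pos: [0.4672, -0.0242, 0.0195]
eef_rot: [0.033, 0.646, 0.762, -0.028]
wrist_force: [-1.8, 4.9, 8.4]
opening: 0.193
grasp_force: 59.8
```

```bash
python3 st.py
```

```text
th -0.0874 yaw 0.1173 roll 0.0003 TCP rel axis, bar frame mm [ 1.000e-01  1.533e+02 -5.100e+00] F world [-1.8  4.9  8.4] F bar [-1.   4.1 11.8] M [ 0.63  0.28 -0.38] t 39.875
```

apply_moves(moves=[{"jaw":0,"offset":[0.3,0,-2.6],"rot":[0,1,0]},{"jaw":0,"offset":[0.3,0,-2.6],"rot":[0,1,0]},{"jaw":0,"offset":[0.1,0,-2.6],"rot":[0,1,0]},{"jaw":0,"offset":[0.1,0,-2.6],"rot":[0,1,0]},{"jaw":0,"offset":[0.1,0,-2.6],"rot":[0,1,0]}])

```text
time_s: 40.5
eef_pos: [0.4669, -0.0227, 0.0326]
eef_rot: [-0.0, 0.647, 0.763, 0.0]
wrist_force: [-2.4, 3.5, 8.3]
opening: 0.2
grasp_force: 59.8
```

apply_moves(moves=[{"jaw":0,"offset":[0.1,0,-2.6],"rot":[0,1,0]},{"jaw":0,"offset":[0.1,0,-2.6],"rot":[0,1,0]},{"jaw":0,"offset":[0.1,0,-2.6],"rot":[0,1,0]},{"jaw":0,"offset":[0.1,0,-2.6],"rot":[0,1,0]},{"jaw":0,"offset":[0.1,0,-2.6],"rot":[0,1,0]}])

```text
time_s: 41.12
eef_pos: [0.4667, -0.0233, 0.045]
eef_rot: [-0.033, 0.645, 0.763, 0.028]
wrist_force: [-1.3, 1.1, 2.6]
opening: 0.197
grasp_force: 58.9
```

```bash
python3 st.py
```

```text
th 0.0863 yaw 0.119 roll -0.0005 TCP rel axis, bar frame mm [  0.  153.3  -6.2] F world [-1.3  1.1  2.6] F bar [-1.1  1.8  5.5] M [-0.29  0.09 -0.1 ] t 41.125
```

apply_moves(moves=[{"jaw":0,"offset":[0.2,0,-4],"rot":[0,1.5,0]},{"jaw":0,"offset":[0.2,0,-4],"rot":[0,1.5,0]},{"jaw":0,"offset":[0.2,0,-6.6],"rot":[0,2.5,0]},{"jaw":0,"offset":[0.3,0,-6.6],"rot":[0,2.5,0]},{"jaw":0,"offset":[0.3,0,-6.6],"rot":[0,2.5,0]}])

```text
time_s: 41.75
eef_pos: [0.4676, -0.0269, 0.0731]
eef_rot: [-0.103, 0.64, 0.756, 0.087]
wrist_force: [-1.0, 0.5, 3.5]
opening: 0.199
grasp_force: 59.0
```

```bash
python3 st.py; python3 - <<'E'
from bar import *
im,d=ctrl.camera("top");P=cloud("top",d)
m=(d>0)&(P[...,0]>.56)&(P[...,0]<.66)&(P[...,1]<-.216)&(P[...,1]>-.235)&(P[...,2]>.05)&(P[...,2]<.09)
print("slab left top z",np.median(P[m][:,2]))
E
```

```text
th 0.2706 yaw 0.1188 roll 0.0004 TCP rel axis, bar frame mm [  0.3 153.6  -6.1] F world [-1.   0.5  3.5] F bar [-0.8  2.4  6.1] M [-0.53  0.06 -0.07] t 41.75
slab left top z 0.07518980989776858
```

apply_moves(moves=[{"jaw":0,"offset":[1,0,-0.7],"rot":[0,0,0]},{"jaw":0,"offset":[6,0,-0.3],"rot":[0,0,0]},{"jaw":0,"offset":[8,0,0],"rot":[0,0,0]},{"jaw":0,"offset":[8,0,0],"rot":[0,0,0]},{"jaw":0,"offset":[8,0,0],"rot":[0,0,0]}])

```text
time_s: 42.42
eef_pos: [0.4621, 0.0037, 0.0818]
eef_rot: [-0.103, 0.64, 0.756, 0.086]
wrist_force: [1.3, -2.5, 0.3]
opening: 0.195
grasp_force: 58.8
```

apply_moves(moves=[{"jaw":0,"offset":[8,0,0],"rot":[0,0,0]},{"jaw":0,"offset":[8,0,0],"rot":[0,0,0]},{"jaw":0,"offset":[8,0,0],"rot":[0,0,0]},{"jaw":0,"offset":[5,0,0],"rot":[0,0,0]},{"jaw":0,"offset":[0,0,0],"rot":[0,0,0]}])

```text
time_s: 43.05
eef_pos: [0.4572, 0.0311, 0.0893]
eef_rot: [-0.103, 0.64, 0.756, 0.086]
wrist_force: [-0.3, 0.8, -1.7]
opening: 0.202
grasp_force: 58.6
```

```bash
python3 st.py; python3 - <<'E'
from bar import *
p,r=tool();m=(r*Rdown(0).inv()).as_matrix()
# parked TCP (0.4322,.0101,.0110) yaw .050
park=np.array([.4322,.0101,.0110]);Rk=Rdown(.0490,0)
path([((p+r.apply([0.0,0,-.03]),r),5),((park+[0,.006,.045],Rk),10),((park+[0,.003,.010],Rk),5)])
E
```

```text
th 0.27 yaw 0.119 roll -0.0012 TCP rel axis, bar frame mm [ -0.3 214.7  -6.2] F world [-0.3  0.8 -1.7] F bar [-0.2  1.1  1. ] M [-0.16 -0.06 -0.03] t 43.05
1 0 off [0.0, -0.0, -6.0] rot [0.0, 0.0, 0.0]
2 0 off [-0.0, 0.0, -6.0] rot [0.0, 0.0, 0.0]
3 0 off [0.0, -0.0, -6.0] rot [0.0, 0.0, 0.0]
4 0 off [-0.0, 0.0, -6.0] rot [0.0, 0.0, 0.0]
5 0 off [0.0, -0.0, -6.0] rot [0.0, 0.0, 0.0]
--  [0.4586 0.0232 0.1182]
1 0 off [-1.9, -2.7, 5.9] rot [-0.1, -1.54, 0.67]
2 0 off [-1.8, -2.7, 6.0] rot [-0.1, -1.54, 0.67]
3 0 off [-1.7, -2.7, 6.0] rot [-0.1, -1.54, 0.67]
4 0 off [-1.5, -2.7, 6.1] rot [-0.1, -1.54, 0.67]
5 0 off [-1.4, -2.7, 6.1] rot [-0.1, -1.54, 0.67]
6 0 off [-1.3, -2.7, 6.1] rot [-0.1, -1.54, 0.67]
7 0 off [-1.1, -2.7, 6.2] rot [-0.1, -1.54, 0.67]
8 0 off [-1.0, -2.7, 6.2] rot [-0.1, -1.54, 0.67]
9 0 off [-0.9, -2.7, 6.2] rot [-0.1, -1.54, 0.67]
10 0 off [-0.7, -2.7, 6.2] rot [-0.1, -1.54, 0.67]
--  [0.4322 0.0161 0.056 ]
1 0 off [-0.6, -0.0, 7.0] rot [0.0, 0.0, 0.0]
2 0 off [-0.6, -0.0, 7.0] rot [0.0, 0.0, 0.0]
3 0 off [-0.6, -0.0, 7.0] rot [0.0, 0.0, 0.0]
4 0 off [-0.6, -0.0, 7.0] rot [0.0, 0.0, 0.0]
5 0 off [-0.6, -0.0, 7.0] rot [0.0, 0.0, 0.0]
--  [0.4322 0.0131 0.021 ]
```

apply_moves(moves=[{"jaw":0,"offset":[0,0,-6],"rot":[0,0,0]},{"jaw":0,"offset":[0,0,-6],"rot":[0,0,0]},{"jaw":0,"offset":[0,0,-6],"rot":[0,0,0]},{"jaw":0,"offset":[0,0,-6],"rot":[0,0,0]},{"jaw":0,"offset":[0,0,-6],"rot":[0,0,0]}])

```text
time_s: 43.68
eef_pos: [0.4591, 0.0224, 0.1188]
eef_rot: [-0.103, 0.64, 0.756, 0.086]
wrist_force: [0.4, -0.5, -2.5]
opening: 0.198
grasp_force: 58.5
```

apply_moves(moves=[{"jaw":0,"offset":[-1.9,-2.7,6],"rot":[-0.1,-1.54,0.67]},{"jaw":0,"offset":[-1.8,-2.7,6],"rot":[-0.1,-1.54,0.67]},{"jaw":0,"offset":[-1.7,-2.7,6],"rot":[-0.1,-1.54,0.67]},{"jaw":0,"offset":[-1.5,-2.7,6],"rot":[-0.1,-1.54,0.67]},{"jaw":0,"offset":[-1.4,-2.7,6],"rot":[-0.1,-1.54,0.67]}])

```text
time_s: 44.3
eef_pos: [0.4454, 0.0191, 0.0867]
eef_rot: [-0.051, 0.667, 0.742, 0.043]
wrist_force: [-0.1, -0.2, -3.0]
opening: 0.197
grasp_force: 58.5
```

apply_moves(moves=[{"jaw":0,"offset":[-1.3,-2.7,6],"rot":[-0.1,-1.54,0.67]},{"jaw":0,"offset":[-1.1,-2.7,6],"rot":[-0.1,-1.54,0.67]},{"jaw":0,"offset":[-1,-2.7,6],"rot":[-0.1,-1.54,0.67]},{"jaw":0,"offset":[-0.9,-2.7,6],"rot":[-0.1,-1.54,0.67]},{"jaw":0,"offset":[-0.7,-2.7,6],"rot":[-0.1,-1.54,0.67]}])

```text
time_s: 44.92
eef_pos: [0.4324, 0.0153, 0.0567]
eef_rot: [0.001, 0.69, 0.724, 0.0]
wrist_force: [0.1, -0.2, -3.1]
opening: 0.201
grasp_force: 58.5
```

```bash
python3 st.py; python3 - <<'E'
from bar import *
p,r=tool();print(p)
im,d=ctrl.camera("top");P=cloud("top",d)
m=(d>0)&(P[...,0]>.41)&(P[...,0]<.46)&(P[...,1]>-.195)&(P[...,1]<-.05)&(P[...,2]>.055)&(P[...,2]<.10)
q=P[m];print(len(q),"x(y)",np.polyfit(q[:,1],q[:,0],1),"x@-.17",np.polyval(np.polyfit(q[:,1],q[:,0],1),-.17),"z(y)",np.polyfit(q[:,1],q[:,2],1),"z@-.17",np.polyval(np.polyfit(q[:,1],q[:,2],1),-.17),"ymin",P[(d>0)&(P[...,0]>.42)&(P[...,0]<.46)&(P[...,2]>.055)&(P[...,2]<.1)&(P[...,1]>-.205)][:,1].min())
cv2.imwrite("pics/t7.png",cv2.resize(im[200:330,240:400,::-1],None,fx=5,fy=4.5,interpolation=cv2.INTER_CUBIC))
park=np.array([.4322,.0131,.0110])
path([((park+[0,0,.010],Rdown(.049)),5)])
E
```

```text
th -0.0014 yaw 0.0001 roll 0.0014 TCP rel axis, bar frame mm [-50.6 192.4  18.9] F world [ 0.1 -0.2 -3.1] F bar [ 0.1 -0.2 -0.1] M [ 0.19 -0.02 -0.  ] t 44.925
[0.43237531 0.01533258 0.05667119]
354 x(y) [-0.05373464  0.43337743] x@-.17 0.4425123213287043 z(y) [0.00606996 0.07554054] z@-.17 0.0745086432040007 ymin -0.19907898105185878
1 0 off [-0.5, 0.2, 7.0] rot [-0.0, 0.02, -0.02]
2 0 off [-0.5, 0.2, 7.0] rot [-0.0, 0.02, -0.02]
3 0 off [-0.5, 0.2, 7.0] rot [-0.0, 0.02, -0.02]
4 0 off [-0.5, 0.2, 7.0] rot [-0.0, 0.02, -0.02]
5 0 off [-0.5, 0.2, 7.0] rot [-0.0, 0.02, -0.02]
--  [0.4322 0.0131 0.021 ]
```

View pics/t7.png

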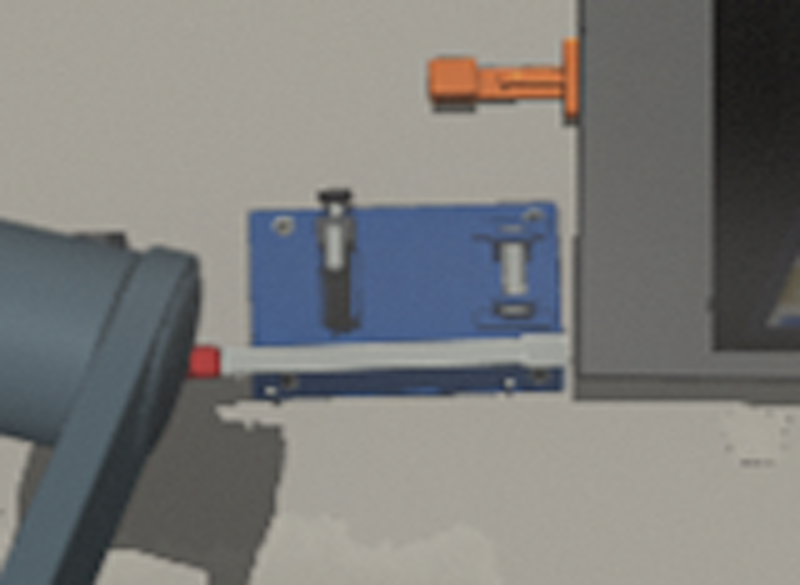

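apply_moves(moves=[{"jaw":0,"offset":[-0.5,-0.3,7],"rot":[0,0,0.45]},{"jaw":0,"offset":[-0.5,-0.2,7],"rot":[0,0,0]},{"jaw":0,"offset":[-0.5,-0.2,7],"rot":[0,0,0]},{"jaw":0,"offset":[0,0,7],"rot":[0,0,0]},{"jaw":0,"offset":[0,0,5],"rot":[0,0,0]}])

```text
time_s: 45.6
eef_pos: [0.4317, 0.0137, 0.0234]
eef_rot: [0.0, 0.693, 0.721, 0.0]
wrist_force: [-0.2, 0.3, -2.5]
opening: 0.197
grasp_force: 58.6
```

apply_moves(moves=[{"jaw":0,"offset":[0,0,3],"rot":[0,0,0]},{"jaw":0,"offset":[0,0,3],"rot":[0,0,0]},{"jaw":0,"offset":[0,0,2],"rot":[0,0,0]},{"jaw":0,"offset":[0,0,2],"rot":[0,0,0]},{"jaw":0,"offset":[0,0,1],"rot":[0,0,0]}])

```text
time_s: 46.22
eef_pos: [0.432, 0.0138, 0.0131]
eef_rot: [0.0, 0.693, 0.721, 0.0]
wrist_force: [0.4, 0.9, -0.5]
opening: 0.197
grasp_force: 58.8
```

```bash
python3 st.py; python3 - <<'E'
from bar import *
im,d=ctrl.camera("top");P=cloud("top",d)
m=(d>0)&(P[...,0]>.42)&(P[...,0]<.46)&(P[...,1]>-.195)&(P[...,1]<-.05)&(P[...,2]>.026)&(P[...,2]<.10)
q=P[m];k=np.polyfit(q[:,1],q[:,2],1);print(len(q),np.polyfit(q[:,1],q[:,0],1),"z",k,np.polyval(k,[-.18,-.05]));print(tool()[0])
E
```

```text
th -0.0 yaw -0.0068 roll 0.0012 TCP rel axis, bar frame mm [-52.4 190.5 -24.9] F world [ 0.4  0.9 -0.5] F bar [0.4 0.9 2.5] M [-0.03  0.07 -0.02] t 46.225
344 [-0.0437816   0.43295823] z [0.00722295 0.03314068] [0.03184055 0.03277953]
[0.43200933 0.01378651 0.01302147]
```

apply_moves(moves=[{"jaw":0,"offset":[0,0,0.3],"rot":[0,0,0]},{"jaw":0.25,"offset":[0,0,0],"rot":[0,0,0]},{"jaw":0.4,"offset":[0,0,0],"rot":[0,0,0]},{"jaw":0.6,"offset":[0,0,0],"rot":[0,0,0]},{"jaw":0.6,"offset":[0,0,0],"rot":[0,0,0]}])

```text
time_s: 46.9
eef_pos: [0.4319, 0.0138, 0.0127]
eef_rot: [0.0, 0.693, 0.721, 0.0]
wrist_force: [-0.7, -1.0, 0.4]
opening: 0.6
grasp_force: 0.0
```

apply_moves(moves=[{"jaw":0.6,"offset":[0,0,-15],"rot":[0,0,0]},{"jaw":0.6,"offset":[0,0,-25],"rot":[0,0,0]},{"jaw":0.6,"offset":[30,0,-30],"rot":[0,0,0]},{"jaw":0.6,"offset":[50,0,-20],"rot":[0,0,0]},{"jaw":0.6,"offset":[50,0,0],"rot":[0,0,0]}])

```text
time_s: 47.52
eef_pos: [0.4285, 0.145, 0.106]
eef_rot: [0.002, 0.693, 0.721, 0.002]
wrist_force: [0.7, -0.8, -0.5]
opening: 0.598
grasp_force: 0.0
```

```bash
python3 st.py; python3 - <<'E'
from bar import *
im,d=ctrl.camera("top");P=cloud("top",d)
m=(d>0)&(P[...,0]>.42)&(P[...,0]<.46)&(P[...,1]>-.195)&(P[...,1]<-.05)&(P[...,2]>.022)&(P[...,2]<.10)
q=P[m];k=np.polyfit(q[:,1],q[:,2],1);print(len(q),np.polyfit(q[:,1],q[:,0],1),"bar z",np.polyval(k,[-.18,-.05]))
m=(d>0)&(P[...,0]>.44)&(P[...,0]<.66)&(P[...,1]<-.216)&(P[...,1]>-.235)&(P[...,2]>.05)&(P[...,2]<.09);print("slab z",np.median(P[m][:,2]))
og=(im[...,0].astype(int)>im[...,2].astype(int)+50)&(P[...,1]>-.25)&(P[...,1]<-.05)&(P[...,0]>.57)&(P[...,0]<.65)&(d>0)&(P[...,2]<.05);w=P[og];print("shim",w.min(0),w.max(0))
cv2.imwrite("pics/t8.png",cv2.resize(im[200:330,240:400,::-1],None,fx=5,fy=4.5,interpolation=cv2.INTER_CUBIC))
E
```

```text
th 0.0002 yaw -0.0081 roll 0.0067 TCP rel axis, bar frame mm [-51.  321.7  67.9] F world [ 0.7 -0.8 -0.5] F bar [ 0.7 -0.8  2.5] M [0.01 0.03 0.03] t 47.525
356 [-0.0379707   0.43358931] bar z [0.03156218 0.03221178]
slab z 0.07510158230855879
shim [ 0.58197882 -0.20626016  0.00067821] [ 0.62518392 -0.13301976  0.03942047]
```

View pics/t8.png

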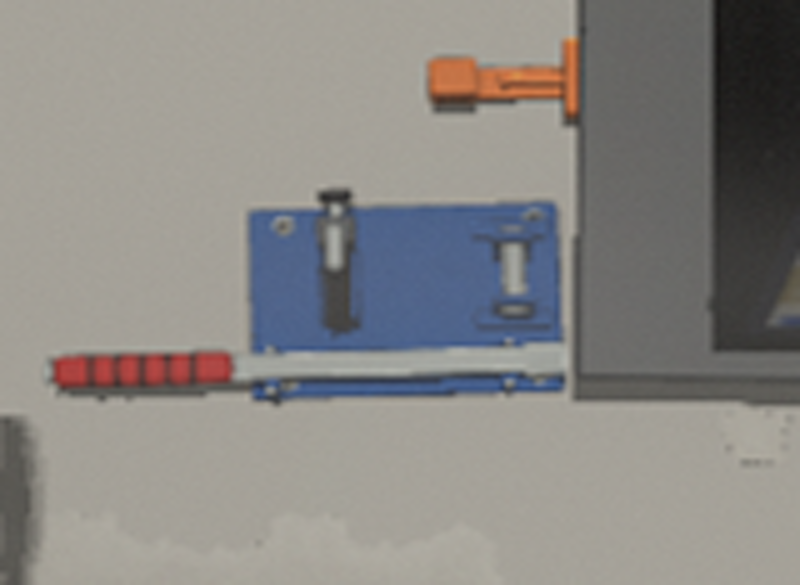

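```bash
python3 -c "
from bench import ctrl
print(ctrl.hand_in())"
```

```text
the job is handed in; nothing more can be done
None
```

I handed the job in at about 47.5 s: by the last camera check the stone stands level on the shoe and the bar lies back in its forks clear of the stone. The judge returned no result.

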